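Unhook the kit bins and put them away in the drawer

TASK

Put the kit away after class: pull the top drawer of the grey drawer unit well open by its handle, lift every yellow parts bin off its hook on the rack, and put all the yellow bins, including the one standing on the bench, side by side upright on the drawer's floor, then push the drawer fully shut. Leave the red bin hanging where it is, never tip a yellow bin over on the way, and do not knock over the amber bottle. Two or three yellow bins are on the hooks.

Things in the scene. Friction and masses are not known exactly. Their poses are not given: they have to be found in the camera images.
- cab_drawer0 (a joint): top drawer of the grey drawer unit: 0 m shut, grows as it slides out, 0.188 m at its stop. Slides freely (about 1 N) and stays where left. The unit stands on the bench, 420 wide, 270 deep, 190 high; place and yaw vary. Its lower drawer stays shut.
- cab_drawer0_handle (a point): middle of the top drawer's dark handle bar: 11 thick, 120 long along this frame's y, 35 off the drawer's face, 38 below the unit's top; moves with the drawer. +x points into the unit (it slides out along -x), z up. In this frame the drawer's inside is x 56 to 281, y -179 to 179, floor z -46, sides up to z 16, front to 26; fully out, all before x = 235 is open from above.
- rack: fixed aluminium rack, origin on the bench below the middle of its hook row, +x to its back. Four hooks at y -150, -50, 50, 150 mm: each an upturned steel plate at x = 0, 30 wide, 5 thick, top 185 high, on an arm at height 140 from a beam at x 35 to 55. A hung bin has the rack's yaw, its origin at x = -44, height 139. Place and yaw vary.
- bin_a: yellow parts bin with steel parts, same shape and frame as bin_d, 0.15 to 0.31 kg. Hangs on one of the rack's four hooks (which one varies), its lip over the hook's plate, nose drooping up to 4 degrees; 16 mm of straight lift frees it. Origin at the centre of its underside. May be absent.
- bin_b: yellow parts bin with steel parts, same shape and frame as bin_d, 0.15 to 0.31 kg. Hangs on one of the rack's four hooks (which one varies), its lip over the hook's plate, nose drooping up to 4 degrees; 16 mm of straight lift frees it. Origin at the centre of its underside. May be absent.
- bin_c: yellow parts bin with steel parts, same shape and frame as bin_d, 0.15 to 0.31 kg. Hangs on one of the rack's four hooks (which one varies), its lip over the hook's plate, nose drooping up to 4 degrees; 16 mm of straight lift frees it. Origin at the centre of its underside. May be absent.
- bin_d: open yellow parts bin, brass parts in it, standing on the bench before the rack; may get knocked aside. 80 long (x) x 50 wide (y) x 48 high; origin: centre of its underside, z up, +x to its back. A 44 wide lip at the back (top 50 high) reaches x = +51.5; its tab hangs down to z = 32 with a 7.5 slot before it. 0.15 to 0.31 kg. Grasp from above across the 50 width.
- bin_red: red bin of the same shape, size and frame, hanging on one of the hooks; to be left alone.
- bottle: small closed amber glass bottle with a black cap, 38 across, 75 high, standing on the bench between drawer unit and rack; origin at the centre of its underside.
There are look-alikes about, which are no part of the job. What is shaped like the bin_c but purple or turquoise is not meant.

How it is judged:
By the outcome, as a careful person would: the job done as asked, in the order asked, and still so for the second after the job is handed in, with the robot touching nothing.
Of bin_a, bin_b, bin_c only 2 to 3 are there at a start; the rules pass over those that are not, and their reading is None.
At some moment in a run one of bin_d may be knocked a few centimetres aside while the robot is not near it.
It also fails if it takes over 208 s, if anything falls off the work surface, if the arm or the gripper's body presses on something with over 40 N, if the wrist force passes 120 N, or if a joint passes its speed limit or range.

ROBOT

A 6-joint arm with a two-finger parallel gripper is mounted at the origin on the work surface. World frame = base frame: x ahead of the robot, y to its left, z up, the work surface at z = 0. Lengths are in mm, angles in rad, forces in N, time in s.
With the tool pointing down it reaches from about 350 to 775 mm from the base axis. Payload 7.3 kg.
Tool frame: the origin (TCP) lies between the finger pads; the fingertips stand tcp_to_tips ahead of it and the grasp point (between the pads) lies 5 mm behind it (tcp_to_tips is the distance from the TCP to the fingertips, in mm); z points along the fingers, x is the direction in which the jaws open and shut, and the axes are right-handed (so a half turn about z gives the same grasp; the last joint's range is limited). The gripper opens to 92 mm and grips with 3 to 60 N. Pads are 19 mm wide; open, the fingers measure 130 mm over their backs; the gripper's body (75 mm by 190 mm) begins 47 mm behind the grasp point.
Start: joints at [1.074, 0.342, 1.524, -0, 1.275, -0.146], TCP at [180.403, 493.052, 218.341] pointing down, gripper open.
Joint ranges: [-2.53, 2.53], [-0.77, 2.02], [0.04, 2.7], [-1, 4.14], [0.28, 2.66], [-3.11, 3.11]. Speed limits (rad/s): [2.57, 2.57, 3.14, 3.14, 3.14, 3.14].

INTERFACE

Orientations are given as [roll, pitch, yaw] about the fixed x, y, z axes, in that order (R = Rz(yaw) Ry(pitch) Rx(roll)).
In Python, from plant import * gives the robot as it stands.
- The arm moves only by the tool drive_tool, never from a script. Its argument "deltas" is a list of rows, each an object of numbers: "hand": the gripper's target within -1 to 1 (shut at 1, half-way at 0, fully open at -1); "tx", "ty", "tz": the shift along the tool's x, y, z each as a share of 4 cm, from -1 to 1; "wx", "wy", "wz": the turn, a rotation vector about the tool's x, y, z each as a share of 5 degrees, from -1 to 1. In form: [{"hand": .., "tx": .., "ty": .., "tz": .., "wx": .., "wy": .., "wz": ..}, ...]. A call has 1 to 20 rows; each row shifts and turns the commanded pose from where the row before left it, along the tool's axes as they then stand; what a row does not reach is not made up. A row lasts 1/12 s, in which the tool goes at most 41.7 mm and 7.16 degrees, less where a joint would pass 70% of its speed; a pose out of reach is approached as far as the arm can. A call with a number of a shift or a turn outside -1 to 1 is refused whole. A call with a gripper value outside its range is refused whole. The fingers move at their own pace and stop on an object; the grip force is fixed at half the most. Time passes only in rows, so rows that do not move let the fingers close. It gives the time, the measured TCP pose, the force and the opening at its end, in the units of the state.
- get_obs(): the state, without advancing time (a new reading comes with each control period).
- capture(name): name is "scene" or "top" or "wrist"; returns the picture (420x560x3 uint8, red, green, blue); there is no depth.
- camera_model(name): a dict with "fx", "fy", "cx", "cy" (pixels), "D" ([k1, k2, p1, p2, k3] as OpenCV has them; the pictures are not rectified), "rvec" (rotation vector, rad) and "tvec" (3), from world to camera coordinates, as OpenCV has them. Camera axes: x right, y down, z forward; pixel columns grow to the right and rows downward; lengths in mm; the calibration is good to about 2 mm. A picture is of the moment at which its call begins: read the wrist's pose just before it. camera_model takes no time and is no camera call; for the wrist camera it gives the pose at the moment of the call.
- close_job(): hands the job in, once; it reports no verdict.
The state is a dict: "time": time; "joint_positions": joint angles; "dq": joint speeds; "tau": joint torques, N m; "tool_pos": TCP position; "tcp_rot": TCP orientation; "contact_force": force on the tool from outside, world axes, zero at the start; "moment": the same for the moment, N m; "grip_width": finger opening in mm.
Only numpy, scipy, OpenCV 4.12 (cv2) and the standard library are available. Lean on these libraries where they do the work, as an engineer would, in place of code of your own. Each camera call takes 0.05 s, during which the arm holds its last target.

## Working session

There is one attempt and no reset: what is moved stays moved. The work goes in short steps, Python scripts to look and compute and a tool call to move; the robot and the scene stay as the last step left them, time stands still between calls to the robot, and variables do not carry over. Pictures are saved under pics/ and viewed, and the job is handed in when it is done.

Besides the shell and the picture viewer there is one more tool, called after "Request:" as name(argument=value, ...) on one line, values as JSON. drive_tool: Moves the arm, as the interface text tells. Its arguments: {"type":"object","properties":{"deltas":{"type":"array","items":{"type":"object","properties":{"hand":{"type":"number"},"tx":{"type":"number"},"ty":{"type":"number"},"tz":{"type":"number"},"wx":{"type":"number"},"wy":{"type":"number"},"wz":{"type":"number"}}}}},"required":["deltas"]}

```bash
ls; mkdir -p pics
python3 - <<'E'
from plant import *
import cv2
o=get_obs(); print(o)
for n in("scene","top","wrist"):
    im=capture(n); cv2.imwrite(f"pics/{n}0.png",im[:,:,::-1]); print(n,camera_model(n))
E
```

```text
pics
{'time': 0.0, 'joint_positions': array([ 1.07397852e+00,  3.42721620e-01,  1.52505454e+00, -7.11563622e-06,
        1.27540086e+00, -1.46010872e-01]), 'dq': array([-0.00089573, -0.00201332,  0.00103732, -0.00011546,  0.00049895,
       -0.00074747]), 'tau': array([ 1.24086666e-03, -4.31243598e+01, -2.44222087e+01,  7.16754911e-02,
        5.60031622e-02, -1.50385613e-04]), 'tool_pos': array([180.19416106, 492.6397877 , 217.63245923]), 'tcp_rot': array([-3.14136887e+00,  1.56849393e-03,  1.21999164e+00]), 'contact_force': array([ 0.16449968,  0.29859655, -0.55073398]), 'moment': array([0.00316646, 0.03098562, 0.00462199]), 'grip_width': 91.95769713632451}
scene {'fx': 459.2694706785128, 'fy': 459.2694706785128, 'cx': 274.4608059190242, 'cy': 213.42806024580207, 'D': array([0.03416305, 0.        , 0.        , 0.        , 0.        ]), 'rvec': array([ 0.62178852,  2.62607281, -1.18283505]), 'tvec': array([ 595.41004711,   33.33651052, 1212.33911638])}
top {'fx': 435.48982243228573, 'fy': 435.48982243228573, 'cx': 283.9490490774058, 'cy': 209.79557961854434, 'D': array([-0.13548221,  0.        ,  0.        ,  0.        ,  0.        ]), 'rvec': array([ 2.12486053, -2.14328446,  0.21945997]), 'tvec': array([-178.37974295,  585.60859392, 1043.19369533])}
wrist {'fx': 311.50005135756663, 'fy': 311.50005135756663, 'cx': 274.24972157628446, 'cy': 210.97211237586893, 'D': array([0.01596448, 0.        , 0.        , 0.        , 0.        ]), 'rvec': array([-2.39439517, -1.67412887, -0.21556668]), 'tvec': array([-524.12300215,  -32.79930557,  388.82577284])}
```

View pics/scene0.png

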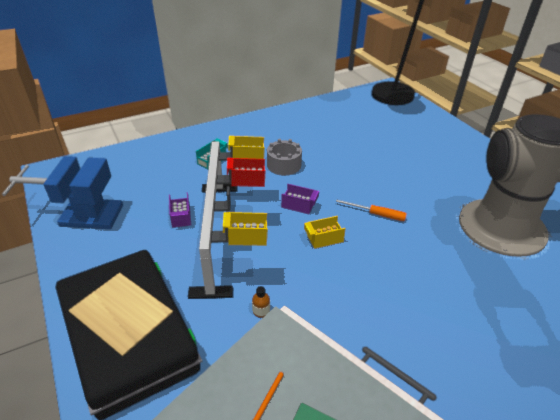

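View pics/top0.png

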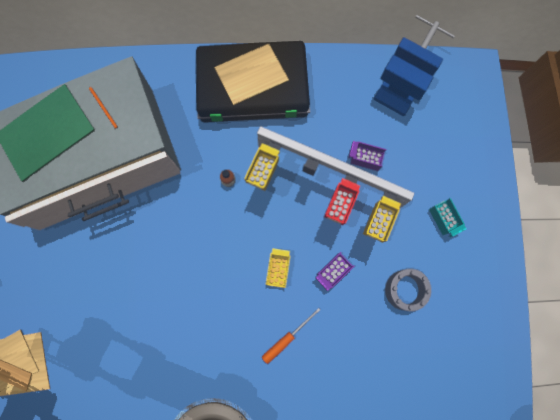

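View pics/wrist0.png

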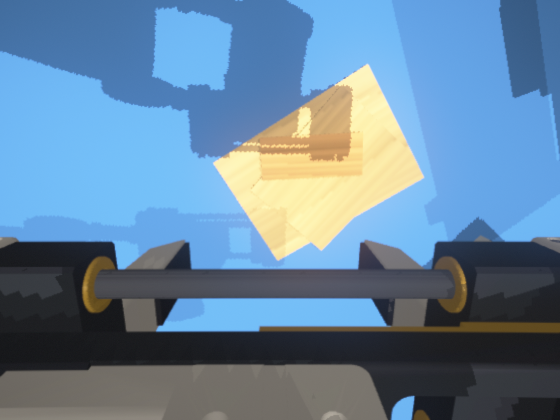

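```bash
cat > h.py <<'E'
from plant import *
import numpy as np, cv2
from scipy.spatial.transform import Rotation as Rn
def cam(n,m=None):
    m=m or camera_model(n)
    K=np.array([[m['fx'],0,m['cx']],[0,m['fy'],m['cy']],[0,0,1]]);R=cv2.Rodrigues(np.array(m['rvec']))[0]
    return K,np.array(m['D']),R,np.array(m['tvec'])
def ray(c,p):
    K,D,R,t=c
    u=cv2.undistortPoints(np.array([[p]],float),K,D)[0,0]
    d=R.T@np.array([u[0],u[1],1]);return -R.T@t,d/np.linalg.norm(d)
def onz(c,p,z):
    o,d=ray(c,p);return o+d*(z-o[2])/d[2]
def tri(c1,p1,c2,p2):
    o1,d1=ray(c1,p1);o2,d2=ray(c2,p2)
    A=np.c_[d1,-d2];s=np.linalg.lstsq(A,o2-o1,rcond=None)[0]
    a=o1+s[0]*d1;b=o2+s[1]*d2;return (a+b)/2,np.linalg.norm(a-b)
def proj(c,P):
    K,D,R,t=c
    return cv2.projectPoints(np.array(P,float).reshape(-1,3),cv2.Rodrigues(R)[0],t,K,D)[0][:,0]
E
python3 - <<'E'
from h import *
a=cv2.imread('pics/top0.png'); s=cv2.imread('pics/scene0.png')
def crop(im,x0,y0,x1,y1,k,n): cv2.imwrite('pics/'+n,cv2.resize(im[y0:y1,x0:x1],None,fx=k,fy=k,interpolation=cv2.INTER_CUBIC))
crop(a,230,110,430,290,4,'c1.png'); crop(a,0,50,200,250,3,'c2.png'); crop(s,180,120,360,320,3,'c3.png')
c=cam('top'); print('camc',-c[2].T@c[3], 'scene',-cam('scene')[2].T@cam('scene')[3])
print(proj(c,[180,493,218]))
E
```

```text
camc [ 382.70736226 -159.87854529 1136.21466703] scene [934.65816234 521.75339085 824.36527034]
[[-20.71625375 379.24009979]]
```

View pics/c1.png

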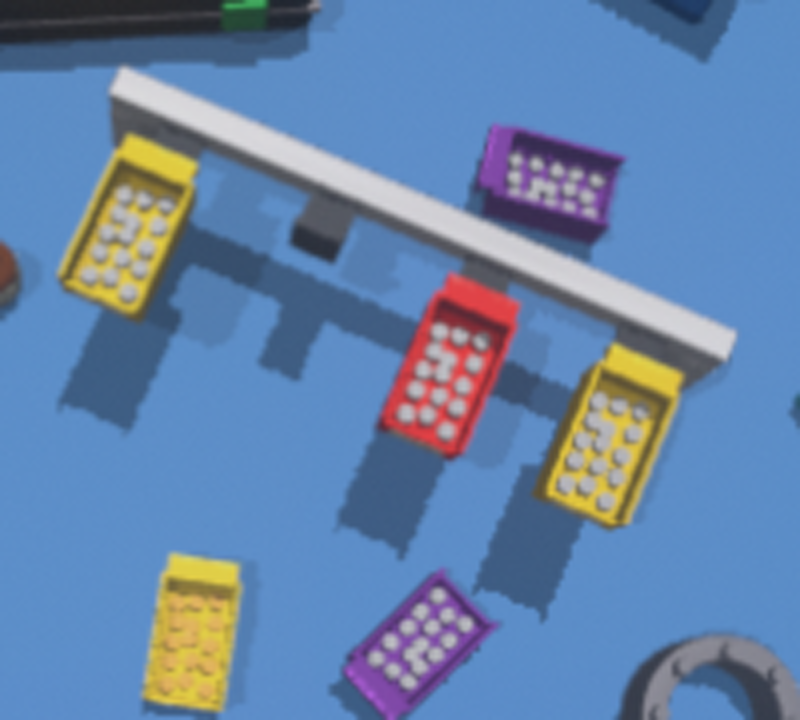

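View pics/c2.png

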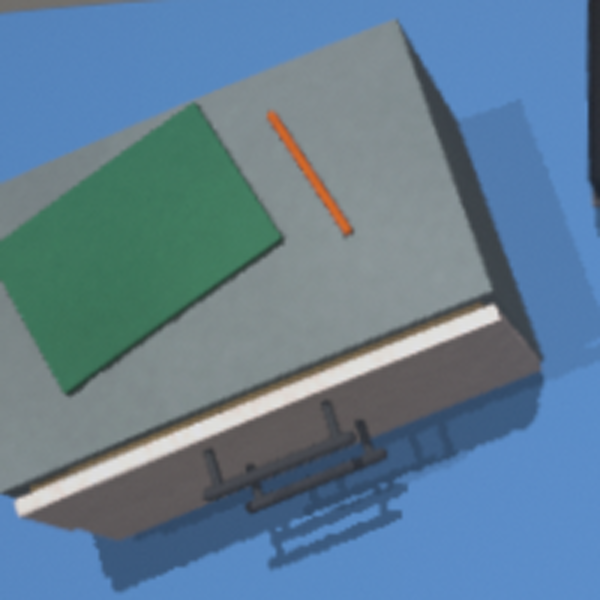

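View pics/c3.png

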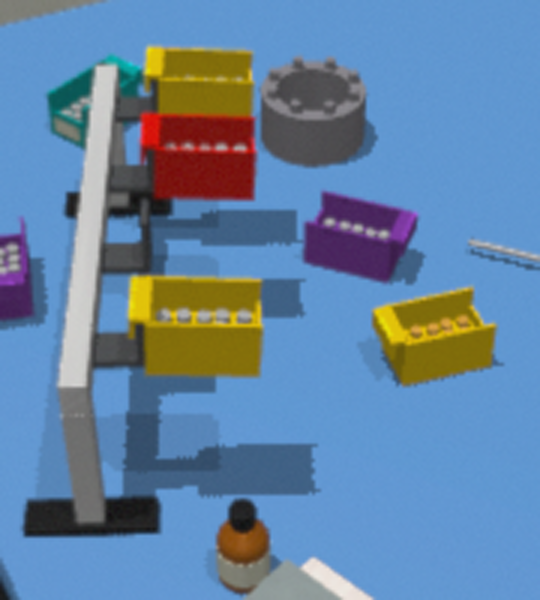

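Run:
```python
from h import *
c=cam('top'); s=cam('scene')
f=lambda x,y:(x/3,50+y/3)
a=onz(c,f(207,495),152);b=onz(c,f(350,437),152);print('handle',a,b,(a+b)/2,np.linalg.norm(a-b),np.degrees(np.arctan2(*(a-b)[1::-1])))
# unit front top edge (z~190 body), white strip = drawer front top (front z 26+152=178)
for n,p,z in(('unit top front R',(492,293),190),('unit top backR',(397,20),190),('unit frontL',(5,497),190),('white R',(498,312),178),('white L',(18,508),178)):
  print(n,onz(c,f(*p),z))
# handle scene
a=onz(s,(365,352),152);b=onz(s,(432,395),152);print('handle scene',a,b,(a+b)/2)
a,e=tri(c,f(207,495),s,(432,395));b,e2=tri(c,f(350,437),s,(365,352));print(a,e,b,e2)
# bins: top rim corners in top view
g=lambda x,y:(230+x/4,110+y/4)
for n,pts,z in(('A',[(125,138),(200,160),(62,275),(138,318)],187),('B',[(610,345),(684,372),(536,490),(612,525)],187),('red',[(445,277),(519,300),(380,430),(455,458)],187),('D',[(170,556),(240,562),(145,698),(220,710)],49)):
  P=np.array([onz(c,g(*p),z) for p in pts]);m=P.mean(0)
  bk=(P[0]+P[1])/2;fr=(P[2]+P[3])/2;d=bk-fr
  print(n,P[:,:2].round(),'mid',m.round(),'len',np.linalg.norm(d).round(),'w',np.linalg.norm(P[0]-P[1]).round(),np.linalg.norm(P[2]-P[3]).round(),'yaw',np.degrees(np.arctan2(d[1],d[0])).round(1))
a=onz(c,g(122,68),200);
for z in(190,):
  a=onz(c,g(118,80),z);b=onz(c,g(730,342),z);print('rack beam',a,b,np.linalg.norm(a-b),np.degrees(np.arctan2(*(a-b)[1::-1])))
print('hook',onz(c,g(310,250),185))
print('bottle',onz(c,(227,177),75),onz(s,(261,312),0))
```

```text
handle [557.10424741 324.94947906 152.        ] [602.49566504 210.61478455 152.        ] [579.79995623 267.7821318  152.        ] 123.0154590450057 111.65331308852761
unit top front R [705.61272181  92.65793087 190.        ]
unit top backR [941.73377512 185.62890417 190.        ]
unit frontL [549.61349    476.33400112 190.        ]
white R [694.25196739  90.38459001 178.        ]
white L [542.94563897 471.80739806 178.        ]
handle scene [610.42628813 217.10026524 152.        ] [562.05261372 322.50439032 152.        ] [586.23945093 269.80232778 152.        ]
[559.12314593 323.65964008 150.59406222] 5.183469013441776 [605.24091142 213.4752901  142.75934808] 1.8343360785733829
A [[ 712. -130.]
 [ 698. -173.]
 [ 631.  -95.]
 [ 606. -138.]] mid [ 662. -134.  187.] len 93.0 w 45.0 50.0 yaw -22.3
B [[ 589. -403.]
 [ 573. -445.]
 [ 507. -357.]
 [ 487. -399.]] mid [ 539. -401.  187.] len 96.0 w 45.0 46.0 yaw -28.7
red [[ 629. -311.]
 [ 615. -353.]
 [ 542. -271.]
 [ 526. -313.]] mid [ 578. -312.  187.] len 97.0 w 44.0 44.0 yaw -24.1
D [[ 486. -154.]
 [ 482. -198.]
 [ 398. -138.]
 [ 390. -184.]] mid [ 439. -168.   49.] len 91.0 w 44.0 47.0 yaw -9.3
rack beam [ 745.9799192  -126.26031081  190.        ] [ 590.03755467 -472.17672939  190.        ] 379.44194509375546 65.73370188900039
hook [ 645.52723837 -234.84727581  185.        ]
bottle [665.39227819 -40.58914374  75.        ] [682.82707323 -33.52068316   0.        ]
```

Run:
```python
import plant
print([ (k,getattr(plant,k)) for k in dir(plant) if not k.startswith('__')])
from h import *
c=cam('top'); s=cam('scene')
g=lambda x,y:(230+x/4,110+y/4); q=lambda x,y:(180+x/3,120+y/3)
# rims: A front corners etc. top(rack-left/front) ; scene
print('A front-left',tri(c,g(62,275),s,q(262,307)))   # front near unit side
print('A lip left',tri(c,g(125,138),s,q(130,318)))
print('A lip right',tri(c,g(200,160),s,q(135,278)))
print('B lip right',tri(c,g(684,372),s,q(147,47)))
print('B frontright',tri(c,g(612,525),s,q(252,50)))
print('red frontleft',tri(c,g(380,430),s,q(255,150)))
print('D frontleft?',tri(c,g(145,698),s,q(495,327)))
print('D lip L',tri(c,g(170,556),s,q(393,345)), 'lipR',tri(c,g(240,562),s,q(374,312)))
```

```text
[('Unreachable', <class 'plant.Unreachable'>), ('camera_model', <function make.<locals>.<lambda> at 0x7fa21e954680>), ('capture', <function make.<locals>.drawn_camera at 0x7fa21e9540e0>), ('close_job', <function connect.<locals>.done at 0x7fa21e8cf740>), ('get_obs', <function make.<locals>.<lambda> at 0x7fa21e9545e0>), ('tcp_to_tips', 14.0)]
A front-left (array([632.34792476, -96.74690852, 191.61615332]), np.float64(5.582504113911213))
A lip left (array([ 714.71552411, -131.70375139,  186.2897425 ]), np.float64(5.755918245217784))
A lip right (array([ 698.35975149, -172.60301728,  185.08312754]), np.float64(1.6411277061436982))
B lip right (array([ 574.18275645, -445.85081329,  186.25079049]), np.float64(1.3514745714125427))
B frontright (array([ 490.93887392, -402.54032758,  183.56235059]), np.float64(7.922224782889637))
red frontleft (array([ 547.88414749, -275.70797856,  177.89346728]), np.float64(11.202440830519022))
D frontleft? (array([ 399.21360783, -138.60990708,   39.97490164]), np.float64(2.8482345266358227))
D lip L (array([ 487.56445641, -154.76822459,   43.27516139]), np.float64(2.939891623786104)) lipR (array([ 482.36871438, -197.89323139,   42.33242647]), np.float64(0.11253259435734236))
```

```bash
cat >> h.py <<'E'
def plan(x,y,z,yawdeg=None):
    o=get_obs();p=np.array(o['tool_pos']);r=o['tcp_rot'];Y=r[2]
    R=Rn.from_euler('xyz',r).as_matrix()
    if yawdeg is not None:
        dy=(yawdeg-np.degrees(Y)+180)%360-180
        print('wz total /5deg: %.2f'%(-dy/5)); R=Rn.from_euler('z',dy,degrees=True).as_matrix()@R
        # tilt remaining
    d=R.T@(np.array([x,y,z])-p)
    print('pos',p.round(1),'rpy',np.degrees(r).round(1),'after-turn shift tx ty tz in 40mm: ',(d/40).round(3),'F',np.round(o['contact_force'],1),'w',round(o['grip_width'],1),'t',round(o['time'],2),'q',np.round(o['joint_positions'],2))
E
python3 - <<'E'
from h import *
o=get_obs();m=cam('wrist');C=-m[2].T@m[3];R=Rn.from_euler('xyz',o['tcp_rot']).as_matrix()
print('cam in tool',R.T@(C-o['tool_pos']),'axes in tool',(R.T@m[2].T).round(2))
plan(550,256,270,111.6)
E
```

```text
cam in tool [  -0.27078863  -67.54589255 -165.81915776] axes in tool [[ 1.    0.   -0.  ]
 [-0.    0.97  0.26]
 [ 0.   -0.26  0.97]]
wz total /5deg: -8.34
pos [180.2 492.8 217.8] rpy [-1.80e+02  1.00e-01  6.99e+01] after-turn shift tx ty tz in 40mm:  [-8.908  6.416 -1.296] F [-0.3  0.5 -0.2] w 91.5 t 0.15 q [ 1.07  0.34  1.52  0.    1.28 -0.15]
```

Request:
drive_tool(deltas=[{"hand": 1,"wz": -1,"tz": -0.2},{"hand": 1,"wz": -1,"tz": -0.2},{"hand": 1,"wz": -1,"tz": -0.2},{"hand": 1,"wz": -1,"tz": -0.2},{"hand": 1,"wz": -1,"tz": -0.2},{"hand": 1,"wz": -1,"tz": -0.2},{"hand": 1,"wz": -1,"tz": -0.2},{"hand": 1,"wz": -1,"tz": -0.2},{"hand": 1,"wz": -0.34,"tz": -0.2}])

```text
invalid input
```

Request:
drive_tool(deltas=[{"hand": 1,"tx": -0.65,"ty": 0.45},{"hand": 1,"tx": -0.65,"ty": 0.45},{"hand": 1,"tx": -0.65,"ty": 0.45},{"hand": 1,"tx": -0.65,"ty": 0.45},{"hand": 1,"tx": -0.65,"ty": 0.45},{"hand": 1,"tx": -0.65,"ty": 0.45},{"hand": 1,"tx": -0.65,"ty": 0.45},{"hand": 1,"tx": -0.65,"ty": 0.45},{"hand": 1,"tx": -0.65,"ty": 0.45},{"hand": 1,"tx": -0.65,"ty": 0.45},{"hand": 1,"tx": -0.65,"ty": 0.45},{"hand": 1,"tx": -0.65,"ty": 0.45},{"hand": 1,"tx": -0.65,"ty": 0.45},{"hand": 1,"tx": -0.45,"ty": 0.05},{"hand": 1}])

```text
invalid input
```

Run:
```python
from h import *
import pickle
plan(550,256,270,111.6)
m=camera_model('wrist');pickle.dump(m,open('w1.pkl','wb'))
cv2.imwrite('pics/w1.png',capture('wrist')[:,:,::-1])
```

```text
wz total /5deg: -8.34
pos [180.2 492.8 217.8] rpy [-1.80e+02  1.00e-01  6.99e+01] after-turn shift tx ty tz in 40mm:  [-8.908  6.416 -1.296] F [-0.3  0.5 -0.2] w 91.5 t 0.15 q [ 1.07  0.34  1.52  0.    1.28 -0.15]
```

View pics/w1.png

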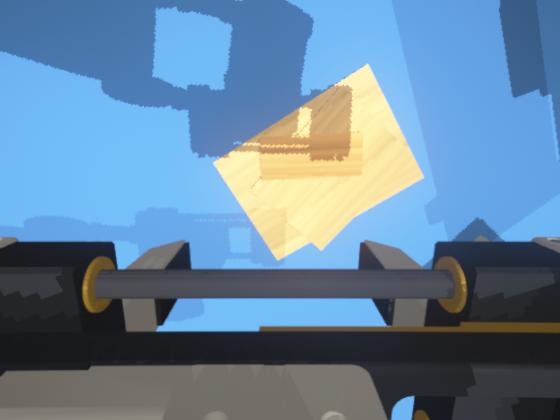

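Request:
drive_tool(deltas=[{"hand": 1,"tx": 0,"ty": 0,"tz": -0.2,"wx": 0,"wy": 0,"wz": -1},{"hand": 1,"tx": 0,"ty": 0,"tz": -0.2,"wx": 0,"wy": 0,"wz": -1},{"hand": 1,"tx": 0,"ty": 0,"tz": -0.2,"wx": 0,"wy": 0,"wz": -1},{"hand": 1,"tx": 0,"ty": 0,"tz": -0.2,"wx": 0,"wy": 0,"wz": -1},{"hand": 1,"tx": 0,"ty": 0,"tz": -0.2,"wx": 0,"wy": 0,"wz": -1},{"hand": 1,"tx": 0,"ty": 0,"tz": -0.2,"wx": 0,"wy": 0,"wz": -1},{"hand": 1,"tx": 0,"ty": 0,"tz": -0.2,"wx": 0,"wy": 0,"wz": -1},{"hand": 1,"tx": 0,"ty": 0,"tz": -0.2,"wx": 0,"wy": 0,"wz": -1},{"hand": 1,"tx": 0,"ty": 0,"tz": -0.2,"wx": 0,"wy": 0,"wz": -0.34}])

```text
time: 0.95
tool_pos: [180.3, 492.9, 290.5]
tcp_rot: [-3.141, 0.0, 1.952]
contact_force: [0.6, 0.1, -0.1]
grip_width: 36.5
```

Request:
drive_tool(deltas=[{"hand": 1,"tx": -0.65,"ty": 0.45,"tz": 0,"wx": 0,"wy": 0,"wz": 0},{"hand": 1,"tx": -0.65,"ty": 0.45,"tz": 0,"wx": 0,"wy": 0,"wz": 0},{"hand": 1,"tx": -0.65,"ty": 0.45,"tz": 0,"wx": 0,"wy": 0,"wz": 0},{"hand": 1,"tx": -0.65,"ty": 0.45,"tz": 0,"wx": 0,"wy": 0,"wz": 0},{"hand": 1,"tx": -0.65,"ty": 0.45,"tz": 0,"wx": 0,"wy": 0,"wz": 0},{"hand": 1,"tx": -0.65,"ty": 0.45,"tz": 0,"wx": 0,"wy": 0,"wz": 0},{"hand": 1,"tx": -0.65,"ty": 0.45,"tz": 0,"wx": 0,"wy": 0,"wz": 0},{"hand": 1,"tx": -0.65,"ty": 0.45,"tz": 0,"wx": 0,"wy": 0,"wz": 0},{"hand": 1,"tx": -0.65,"ty": 0.45,"tz": 0,"wx": 0,"wy": 0,"wz": 0},{"hand": 1,"tx": -0.65,"ty": 0.45,"tz": 0,"wx": 0,"wy": 0,"wz": 0},{"hand": 1,"tx": -0.65,"ty": 0.45,"tz": 0,"wx": 0,"wy": 0,"wz": 0},{"hand": 1,"tx": -0.65,"ty": 0.45,"tz": 0,"wx": 0,"wy": 0,"wz": 0},{"hand": 1,"tx": -0.65,"ty": 0.45,"tz": 0,"wx": 0,"wy": 0,"wz": 0},{"hand": 1,"tx": -0.45,"ty": 0.05,"tz": 0,"wx": 0,"wy": 0,"wz": 0},{"hand": 1,"tx": 0,"ty": 0,"tz": 0,"wx": 0,"wy": 0,"wz": 0}])

```text
time: 2.2
tool_pos: [532.9, 245.8, 289.3]
tcp_rot: [-3.14, 0.001, 1.944]
contact_force: [-0.6, -0.6, 0.7]
grip_width: 0.8
```

Run:
```python
from h import *
import pickle
plan(550,256,270,111.6)
m=camera_model('wrist');pickle.dump(m,open('w1.pkl','wb'))
cv2.imwrite('pics/w1.png',capture('wrist')[:,:,::-1])
```

```text
wz total /5deg: -0.05
pos [532.9 245.8 289.3] rpy [-1.799e+02  1.000e-01  1.114e+02] after-turn shift tx ty tz in 40mm:  [0.081 0.492 0.481] F [-0.6 -0.6  0.7] w 0.8 t 2.2 q [ 0.3   0.42  1.21 -0.    1.51 -1.64]
```

View pics/w1.png

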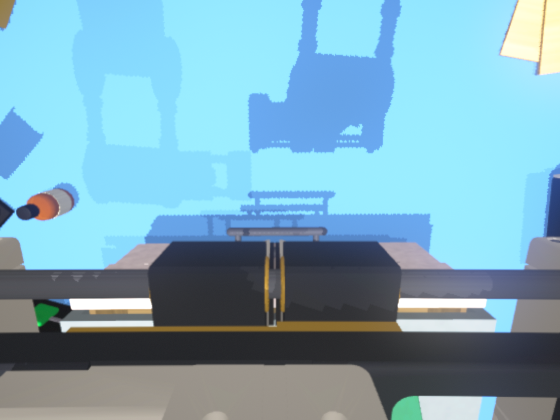

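Run:
```python
from h import *
import pickle
c=cam('w',pickle.load(open('w1.pkl','rb')))
for z in(152,57): print(z,proj(c,[[557.1,325,z],[602.5,210.6,z],[580,268,z]]))
a=onz(c,(229,232),152);b=onz(c,(326,232),152);print(a,b,np.linalg.norm(a-b))
for z in (70,65,60,50):
  a=onz(c,(229,232),z);b=onz(c,(326,232),z);print(z,a,b,(a+b)/2,np.linalg.norm(a-b))
print(proj(c,[[532.9,245.8,275]]))
```

```text
152 [[337.80373206 247.86161125]
 [219.20943332 248.30729019]
 [278.58016861 248.29710858]]
57 [[323.81261666 221.58497752]
 [231.49003189 221.95443909]
 [277.71554635 221.95225673]]
[581.96441391 214.16909427 152.        ] [545.71002162 306.63223371 152.        ] 99.31673129858453
70 [612.23056098 212.44273677  70.        ] [566.17030709 329.91472869  70.        ] [589.20043403 271.17873273  70.        ] 126.17930049839585
65 [614.07605775 212.33747107  65.        ] [567.41788547 331.33439302  65.        ] [590.74697161 271.83593205  65.        ] 127.8172620349697
60 [615.92155452 212.23220537  60.        ] [568.66546385 332.75405735  60.        ] [592.29350919 272.49313136  60.        ] 129.45522357154354
50 [619.61254807 212.02167397  50.        ] [571.16062062 335.59338601  50.        ] [595.38658434 273.80752999  50.        ] 132.73114664469128
[[275.61173061 243.10830003]]
```

Request:
drive_tool(deltas=[{"hand": 1,"tx": 0,"ty": 0.5,"tz": 0,"wx": 0,"wy": 0,"wz": 0},{"hand": 1,"tx": 0,"ty": 0.5,"tz": 0,"wx": 0,"wy": 0,"wz": -0.05},{"hand": 1,"tx": 0,"ty": 0.5,"tz": 0,"wx": 0,"wy": 0,"wz": 0},{"hand": 1,"tx": 0,"ty": 0,"tz": 0,"wx": 0,"wy": 0,"wz": 0},{"hand": 1,"tx": 0,"ty": 0,"tz": 0,"wx": 0,"wy": 0,"wz": 0}])

```text
time: 2.67
tool_pos: [586.0, 272.2, 289.5]
tcp_rot: [-3.14, -0.001, 1.953]
contact_force: [0.4, 0.3, 0.3]
grip_width: 0.4
```

Run:
```python
from h import *
import pickle
plan(550,256,270,111.6)
m=camera_model('wrist');pickle.dump(m,open('w2.pkl','wb'))
im=capture('wrist')[:,:,::-1]
cv2.imwrite('pics/w2.png',im)
cv2.imwrite('pics/w2c.png',cv2.resize(im[130:250,170:400],None,fx=3,fy=3,interpolation=cv2.INTER_CUBIC))
```

```text
wz total /5deg: 0.06
pos [586.  272.2 289.5] rpy [-179.9   -0.   111.9] after-turn shift tx ty tz in 40mm:  [-0.046 -0.986  0.488] F [0.4 0.3 0.3] w 0.4 t 2.67 q [ 0.32  0.54  1.01  0.    1.59 -1.64]
```

View pics/w2c.png

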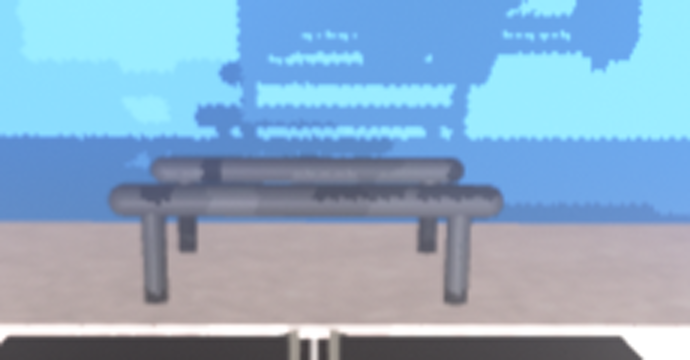

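Run:
```python
from h import *
import pickle
c=cam('w',pickle.load(open('w2.pkl','rb')))
q=lambda x,y:(170+x/3-.33,130+y/3-.33)
a=onz(c,q(108,200),152);b=onz(c,q(502,201),152);d=b-a;print(a,b,(a+b)/2,np.linalg.norm(d),np.degrees(np.arctan2(d[1],d[0])))
a=onz(c,q(0,323),178);b=onz(c,q(690,323),178);d=b-a;print('front top edge',a,b,np.degrees(np.arctan2(d[1],d[0])))
u=np.array([.93,.368]);h=np.array([0,0])
```

```text
[608.80160996 207.16127036 152.        ] [560.35752203 328.39066939 152.        ] [584.57956599 267.77596988 152.        ] 130.55036133332467 111.78198381605976
front top edge [651.42443182 191.85806927 178.        ] [570.7321789  392.26349603 178.        ] 111.93193689390976
```

Run:
```python
from h import *
plan(603,275.1,150,111.8)
```

```text
wz total /5deg: 0.02
pos [585.6 272.  290. ] rpy [-179.9   -0.   111.9] after-turn shift tx ty tz in 40mm:  [-0.09   0.437  3.498] F [-0.4 -0.5 -0.2] w 0.4 t 2.72 q [ 0.32  0.54  1.01  0.    1.59 -1.64]
```

Request:
drive_tool(deltas=[{"hand": 1,"tx": -0.09,"ty": 0.43,"tz": 0.4,"wx": 0,"wy": 0,"wz": 0},{"hand": 1,"tx": 0,"ty": 0,"tz": 0.7,"wx": 0,"wy": 0,"wz": 0},{"hand": 1,"tx": 0,"ty": 0,"tz": 0.7,"wx": 0,"wy": 0,"wz": 0},{"hand": 1,"tx": 0,"ty": 0,"tz": 0.4,"wx": 0,"wy": 0,"wz": 0},{"hand": 1,"tx": 0,"ty": 0,"tz": 0,"wx": 0,"wy": 0,"wz": 0},{"hand": 1,"tx": 0,"ty": 0,"tz": 0,"wx": 0,"wy": 0,"wz": 0}])

```text
time: 3.22
tool_pos: [602.9, 274.3, 202.6]
tcp_rot: [-3.14, -0.0, 1.953]
contact_force: [-0.2, 0.5, 0.2]
grip_width: 0.2
```

Run:
```python
from h import *
plan(603,275.1,150,111.8)
im=capture('wrist')[:,:,::-1]
cv2.imwrite('pics/w3c.png',cv2.resize(im[100:340,140:420],None,fx=2.5,fy=2.5,interpolation=cv2.INTER_CUBIC))
```

```text
wz total /5deg: 0.02
pos [602.9 274.3 202.6] rpy [-179.9   -0.   111.9] after-turn shift tx ty tz in 40mm:  [0.016 0.01  1.316] F [-0.2  0.5  0.2] w 0.2 t 3.22 q [ 0.31  0.61  1.12  0.    1.41 -1.64]
```

View pics/w3c.png

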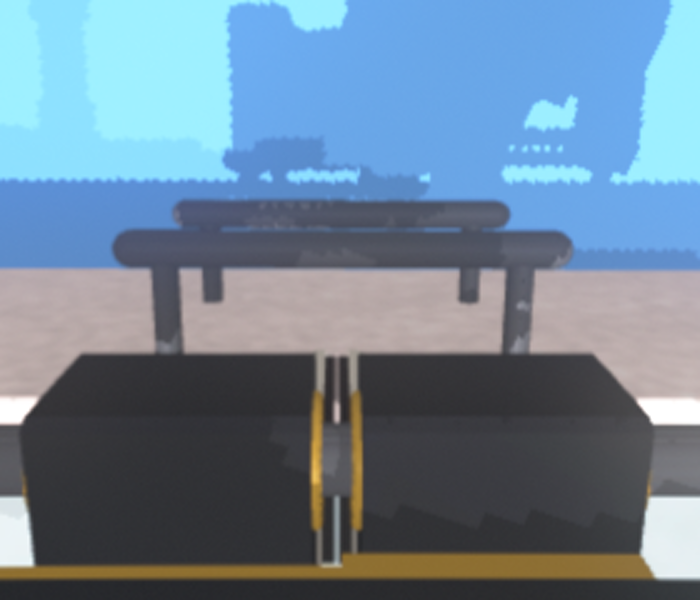

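Request:
drive_tool(deltas=[{"hand": 1,"tx": 0,"ty": 0,"tz": 0.15,"wx": 0,"wy": 0,"wz": 0},{"hand": 1,"tx": 0,"ty": 0,"tz": 0.15,"wx": 0,"wy": 0,"wz": 0},{"hand": 1,"tx": 0,"ty": 0,"tz": 0.1,"wx": 0,"wy": 0,"wz": 0},{"hand": 1,"tx": 0,"ty": 0,"tz": 0.1,"wx": 0,"wy": 0,"wz": 0},{"hand": 1,"tx": 0,"ty": 0,"tz": 0,"wx": 0,"wy": 0,"wz": 0}])

```text
time: 3.68
tool_pos: [603.5, 274.0, 181.3]
tcp_rot: [-3.14, -0.0, 1.952]
contact_force: [0.1, 0.1, 0.4]
grip_width: 0.6
```

Request:
drive_tool(deltas=[{"hand": 1,"tx": 0,"ty": 0,"tz": 0.15,"wx": 0,"wy": 0,"wz": 0},{"hand": 1,"tx": 0,"ty": 0,"tz": 0.15,"wx": 0,"wy": 0,"wz": 0},{"hand": 1,"tx": 0,"ty": 0,"tz": 0.15,"wx": 0,"wy": 0,"wz": 0},{"hand": 1,"tx": 0,"ty": 0,"tz": 0,"wx": 0,"wy": 0,"wz": 0}])

```text
time: 4.02
tool_pos: [603.2, 273.9, 162.4]
tcp_rot: [-3.139, -0.0, 1.952]
contact_force: [0.0, -0.8, -1.2]
grip_width: 0.3
```

Request:
drive_tool(deltas=[{"hand": 1,"tx": 0,"ty": 0,"tz": 0.15,"wx": 0,"wy": 0,"wz": 0},{"hand": 1,"tx": 0,"ty": 0,"tz": 0.15,"wx": 0,"wy": 0,"wz": 0},{"hand": 1,"tx": 0,"ty": -0.1,"tz": 0,"wx": 0,"wy": 0,"wz": 0},{"hand": 1,"tx": 0,"ty": -0.1,"tz": 0,"wx": 0,"wy": 0,"wz": 0},{"hand": 1,"tx": 0,"ty": -0.2,"tz": 0,"wx": 0,"wy": 0,"wz": 0},{"hand": 1,"tx": 0,"ty": -0.2,"tz": 0,"wx": 0,"wy": 0,"wz": 0},{"hand": 1,"tx": 0,"ty": -0.2,"tz": 0,"wx": 0,"wy": 0,"wz": 0}])

```text
time: 4.6
tool_pos: [573.7, 262.1, 152.7]
tcp_rot: [3.141, -0.0, 1.952]
contact_force: [0.5, 0.6, 0.0]
grip_width: 0.3
```

Run:
```python
from h import *
plan(603,275.1,150,111.8)
cv2.imwrite('pics/t1.png',capture('top')[:,:,::-1])
im=capture('scene')[:,:,::-1]
cv2.imwrite('pics/s1.png',im)
```

```text
wz total /5deg: 0.01
pos [573.7 262.1 152.7] rpy [180.   -0.  111.9] after-turn shift tx ty tz in 40mm:  [0.03  0.801 0.067] F [0.5 0.6 0. ] w 0.3 t 4.6 q [ 0.31  0.59  1.31  0.    1.25 -1.65]
```

View pics/s1.png

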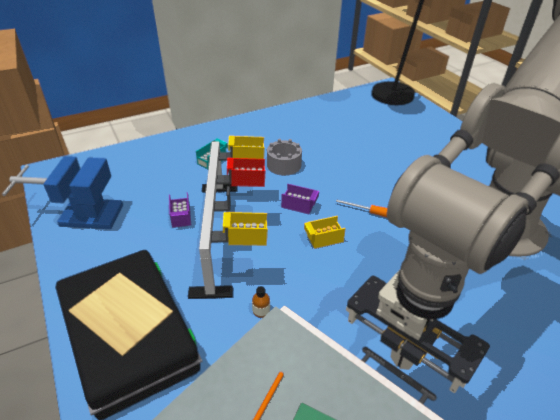

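View pics/t1.png

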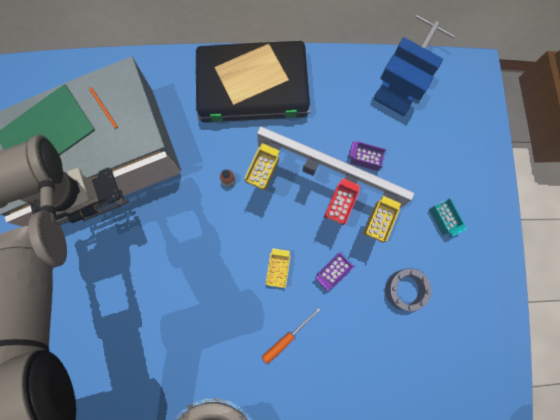

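Request:
drive_tool(deltas=[{"hand": 1,"tx": 0,"ty": -0.3,"tz": 0,"wx": 0,"wy": 0,"wz": 0},{"hand": 1,"tx": 0,"ty": -0.3,"tz": 0,"wx": 0,"wy": 0,"wz": 0},{"hand": 1,"tx": 0,"ty": -0.3,"tz": 0,"wx": 0,"wy": 0,"wz": 0},{"hand": 1,"tx": 0,"ty": -0.3,"tz": 0,"wx": 0,"wy": 0,"wz": 0},{"hand": 1,"tx": 0,"ty": -0.3,"tz": 0,"wx": 0,"wy": 0,"wz": 0},{"hand": 1,"tx": 0,"ty": -0.3,"tz": 0,"wx": 0,"wy": 0,"wz": 0},{"hand": 1,"tx": 0,"ty": -0.3,"tz": 0,"wx": 0,"wy": 0,"wz": 0},{"hand": 1,"tx": 0,"ty": -0.3,"tz": 0,"wx": 0,"wy": 0,"wz": 0},{"hand": 1,"tx": 0,"ty": -0.3,"tz": 0,"wx": 0,"wy": 0,"wz": 0},{"hand": 1,"tx": 0,"ty": -0.3,"tz": 0,"wx": 0,"wy": 0,"wz": 0},{"hand": 1,"tx": 0,"ty": -0.3,"tz": 0,"wx": 0,"wy": 0,"wz": 0},{"hand": 1,"tx": 0,"ty": -0.2,"tz": 0,"wx": 0,"wy": 0,"wz": 0},{"hand": 1,"tx": 0,"ty": -0.1,"tz": 0,"wx": 0,"wy": 0,"wz": 0},{"hand": 1,"tx": 0,"ty": -0.1,"tz": 0,"wx": 0,"wy": 0,"wz": 0},{"hand": 1,"tx": 0,"ty": 0,"tz": 0,"wx": 0,"wy": 0,"wz": 0}])

```text
time: 5.95
tool_pos: [436.8, 207.1, 152.5]
tcp_rot: [3.141, -0.0, 1.952]
contact_force: [0.7, -0.4, -0.3]
grip_width: 0.1
```

Request:
drive_tool(deltas=[{"hand": 1,"tx": 0,"ty": -0.1,"tz": 0,"wx": 0,"wy": 0,"wz": 0},{"hand": 1,"tx": 0,"ty": -0.1,"tz": 0,"wx": 0,"wy": 0,"wz": 0},{"hand": 1,"tx": 0,"ty": -0.1,"tz": 0,"wx": 0,"wy": 0,"wz": 0},{"hand": 1,"tx": 0,"ty": 0,"tz": 0,"wx": 0,"wy": 0,"wz": 0},{"hand": 1,"tx": 0,"ty": 0,"tz": 0,"wx": 0,"wy": 0,"wz": 0}])

```text
time: 6.37
tool_pos: [425.6, 202.7, 152.4]
tcp_rot: [3.141, -0.0, 1.952]
contact_force: [-0.0, 0.6, -0.4]
grip_width: 0.2
```

Request:
drive_tool(deltas=[{"hand": 1,"tx": 0,"ty": -0.08,"tz": 0,"wx": 0,"wy": 0,"wz": 0},{"hand": 1,"tx": 0,"ty": -0.08,"tz": 0,"wx": 0,"wy": 0,"wz": 0},{"hand": 1,"tx": 0,"ty": 0,"tz": 0,"wx": 0,"wy": 0,"wz": 0},{"hand": 1,"tx": 0,"ty": 0,"tz": 0,"wx": 0,"wy": 0,"wz": 0}])

```text
time: 6.7
tool_pos: [419.7, 200.3, 152.4]
tcp_rot: [3.141, -0.0, 1.952]
contact_force: [-1.1, -0.5, 0.6]
grip_width: 0.6
```

Request:
drive_tool(deltas=[{"hand": 1,"tx": 0,"ty": -0.1,"tz": 0,"wx": 0,"wy": 0,"wz": 0},{"hand": 1,"tx": 0,"ty": -0.05,"tz": 0,"wx": 0,"wy": 0,"wz": 0},{"hand": 1,"tx": 0,"ty": 0,"tz": 0,"wx": 0,"wy": 0,"wz": 0}])

```text
time: 6.95
tool_pos: [413.7, 197.9, 152.3]
tcp_rot: [-3.141, -0.0, 1.952]
contact_force: [-0.6, 0.6, -0.1]
grip_width: 0.2
```

Run:
```python
from h import *
im=capture('wrist')[:,:,::-1]
cv2.imwrite('pics/w4.png',im)
cv2.imwrite('pics/s2.png',capture('scene')[:,:,::-1])
```

```text
(no output)
```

View pics/w4.png

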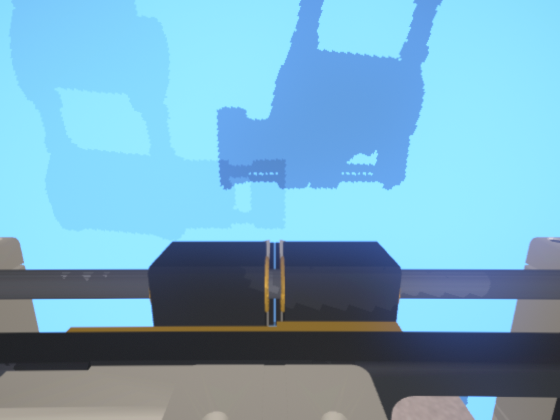

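View pics/s2.png

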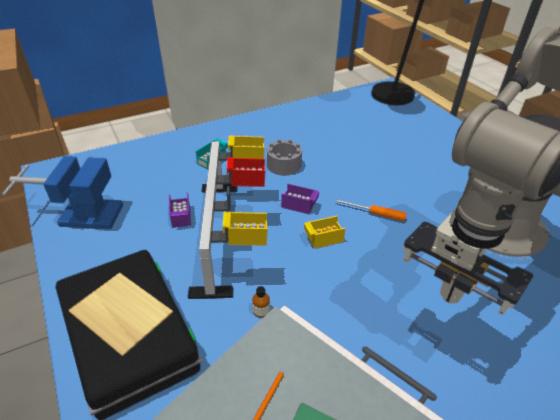

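Run:
```python
from h import *
s=cam('scene');o=get_obs();p=o['tool_pos'];print(p)
for dz in(20,0,-14):print(dz,proj(s,[p+[0,0,dz]]))
print(proj(s,[[608.8,207.2,152],[560.4,328.4,152],[584.6,267.8,152],[603,275,152],[603,275,138]]))
im=cv2.imread('pics/s2.png');cv2.imwrite('pics/s2c.png',cv2.resize(im[200:420,340:560],None,fx=3,fy=3,interpolation=cv2.INTER_CUBIC))
```

```text
[414.20834741 198.06859885 152.39772789]
20 [[451.2684654 293.835714 ]]
0 [[448.42671366 300.83388924]]
-14 [[446.49200458 305.60371831]]
[[362.31599993 346.84260621]
 [435.5415868  397.92217223]
 [397.18508329 371.144321  ]
 [390.65616704 379.79074704]
 [389.16316719 384.34542801]]
```

View pics/s2c.png

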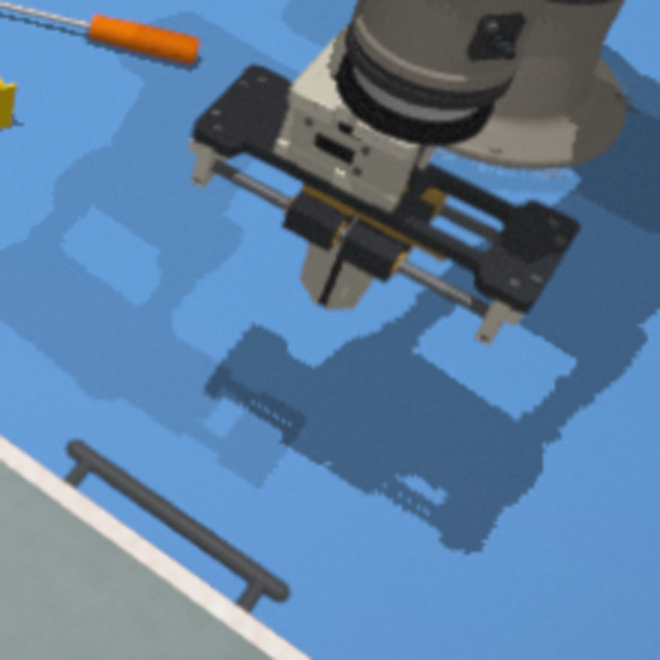

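Run:
```python
from h import *
import pickle
w=cam('w',pickle.load(open('w2.pkl','rb')));w1=cam('w',pickle.load(open('w1.pkl','rb')))
s=cam('scene');t=cam('top')
q=lambda x,y:(170+x/3-.33,130+y/3-.33)
L=(q(108,200),(340+75/3-.3,200+448/3-.3),(350/3,50+437/3)); R=(q(502,201),(340+283/3-.3,200+593/3-.3),(207/3,50+495/3))
for E in(L,R):
  print('ws',tri(w,E[0],s,E[1]),'wt',tri(w,E[0],t,E[2]),'ts',tri(t,E[2],s,E[1]))
# lower bar in w2 : crop 150..463,y170 ; w1: 229..326 row 232
print('low', tri(w,q(152,170),w1,(229,232)),tri(w,q(462,170),w1,(326,232)))
```

```text
ws (array([607.91556985, 209.38965353, 151.091108  ]), np.float64(5.079212752444986)) wt (array([603.50063688, 208.02614596, 160.43252874]), np.float64(5.676413159728514)) ts (array([604.48262648, 211.2586159 , 147.78116209]), np.float64(2.807739213068671))
ws (array([561.04422879, 327.51975407, 151.96119637]), np.float64(2.2087590031295625)) wt (array([561.40122222, 333.5001504 , 134.12984713]), np.float64(2.312655463883309)) ts (array([558.59818947, 326.17915693, 147.78724289]), np.float64(2.2002831564662464))
low (array([610.74056163, 211.346344  ,  76.08614143]), np.float64(2.821184203211233)) (array([563.50950923, 327.14963118,  80.36906058]), np.float64(0.38228489118180214))
```

Run:
```python
from h import *
w=cam('wrist');s=cam('scene');o=get_obs();p=o['tool_pos']
R=Rn.from_euler('xyz',o['tcp_rot']).as_matrix()
for a,b in(((275,242),(451,302)),((275,242),(449,301)),((275,242),(452,303))):
  P,e=tri(w,a,s,b);print(P,e,R.T@(P-p))
for y in(-9.5,0,9.5):print(y,proj(w,[p+R@[0,y,14]]),proj(s,[p+R@[0,y,14]]))
im=capture('wrist')[:,:,::-1]
cv2.imwrite('pics/w5c.png',cv2.resize(im[220:350,200:350],None,fx=5,fy=5,interpolation=cv2.INTER_CUBIC))
im=capture('scene')[:,:,::-1]
cv2.imwrite('pics/s5c.png',cv2.resize(im[260:320,420:490],None,fx=8,fy=8,interpolation=cv2.INTER_CUBIC))
```

```text
[409.24994246 197.98816354 147.75178599] 4.28150350215746 [ 1.77039436 -4.6333775   4.6448404 ]
[410.13785033 196.36286014 147.83753909] 0.57352889426879 [-0.0685972  -4.41406143  4.55907545]
[409.01997972 199.08394562 146.85227488] 6.498382780573124 [ 2.87301916 -4.43926535  5.54444059]
-9.5 [[275.55508046 228.55560389]] [[448.81848906 302.4859258 ]]
0 [[275.53523116 243.30349228]] [[446.49139918 305.60503437]]
9.5 [[275.5159614  257.68872793]] [[444.13566223 308.76412267]]
```

View pics/w5c.png

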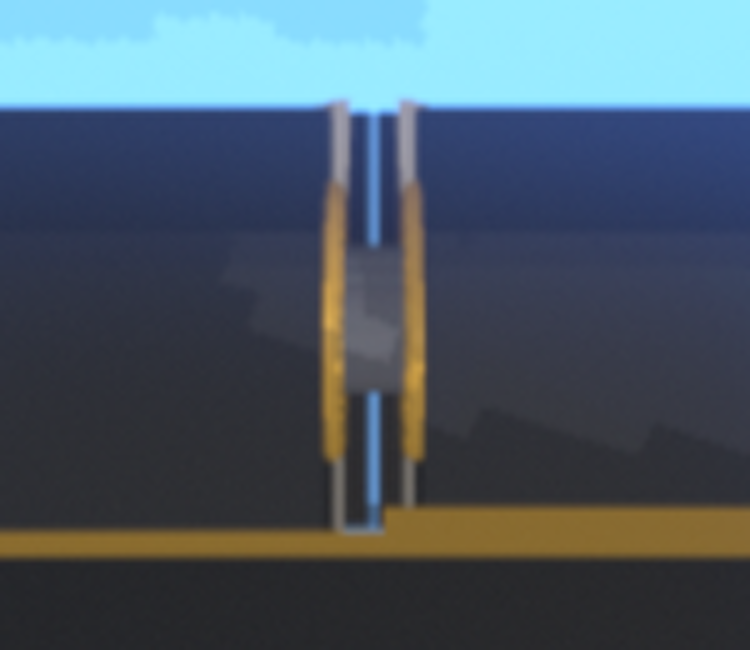

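View pics/s5c.png

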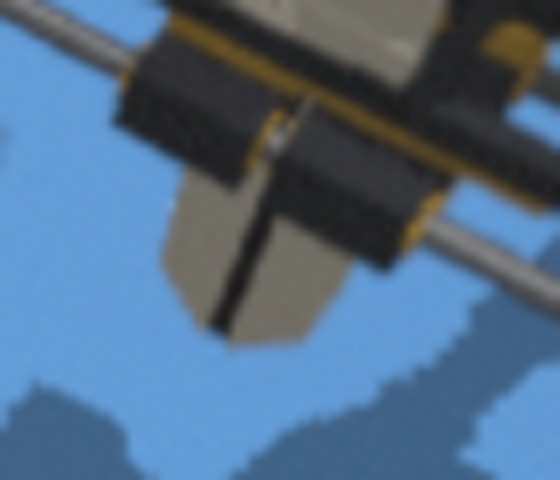

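Request:
drive_tool(deltas=[{"hand": 1,"tx": 0,"ty": 0,"tz": -0.8,"wx": 0,"wy": 0,"wz": 0},{"hand": 1,"tx": 0,"ty": 0,"tz": -0.8,"wx": 0,"wy": 0,"wz": 0},{"hand": 1,"tx": 0,"ty": 0.8,"tz": 0,"wx": 0,"wy": 0,"wz": 0},{"hand": 1,"tx": 0,"ty": 0.8,"tz": 0,"wx": 0,"wy": 0,"wz": 0},{"hand": 1,"tx": 0,"ty": 0.8,"tz": 0,"wx": 0,"wy": 0,"wz": 0},{"hand": 1,"tx": 0,"ty": 0.8,"tz": 0,"wx": 0,"wy": 0,"wz": 0},{"hand": 1,"tx": 0,"ty": 0.8,"tz": 0,"wx": 0,"wy": 0,"wz": 0},{"hand": 1,"tx": 0,"ty": 0.8,"tz": 0,"wx": 0,"wy": 0,"wz": 0},{"hand": 1,"tx": 0,"ty": 0.3,"tz": 0,"wx": 0,"wy": 0,"wz": 0},{"hand": 1,"tx": 0,"ty": 0,"tz": 0,"wx": 0,"wy": 0,"wz": 0},{"hand": 1,"tx": 0,"ty": 0,"tz": 0,"wx": 0,"wy": 0,"wz": 0}])

```text
time: 8.07
tool_pos: [603.4, 273.9, 215.2]
tcp_rot: [-3.14, -0.0, 1.952]
contact_force: [0.1, -0.2, -0.3]
grip_width: 0.4
```

Run:
```python
from h import *
u=np.array([.9285,.3714]);v=np.array([-.3714,.9285])
t=661*u+31*v; plan(t[0],t[1],142,111.8)
```

```text
wz total /5deg: 0.01
pos [603.4 273.9 215.2] rpy [-179.9   -0.   111.9] after-turn shift tx ty tz in 40mm:  [ 0.018 -0.02   1.831] F [ 0.1 -0.2 -0.3] w 0.4 t 8.07 q [ 0.31  0.61  1.1   0.    1.44 -1.64]
```

Request:
drive_tool(deltas=[{"hand": 1,"tx": 0,"ty": 0,"tz": 0.3,"wx": 0,"wy": 0,"wz": 0},{"hand": 1,"tx": 0,"ty": 0,"tz": 0.3,"wx": 0,"wy": 0,"wz": 0},{"hand": 1,"tx": 0,"ty": 0,"tz": 0.3,"wx": 0,"wy": 0,"wz": 0},{"hand": 1,"tx": 0,"ty": 0,"tz": 0.3,"wx": 0,"wy": 0,"wz": 0},{"hand": 1,"tx": 0,"ty": 0,"tz": 0.2,"wx": 0,"wy": 0,"wz": 0},{"hand": 1,"tx": 0,"ty": 0,"tz": 0.2,"wx": 0,"wy": 0,"wz": 0},{"hand": 1,"tx": 0,"ty": 0,"tz": 0.2,"wx": 0,"wy": 0,"wz": 0},{"hand": 1,"tx": 0,"ty": 0,"tz": 0,"wx": 0,"wy": 0,"wz": 0},{"hand": 1,"tx": 0,"ty": 0,"tz": 0,"wx": 0,"wy": 0,"wz": 0}])

```text
time: 8.82
tool_pos: [603.3, 273.9, 144.3]
tcp_rot: [-3.141, -0.0, 1.952]
contact_force: [0.2, 0.2, -0.1]
grip_width: 0.2
```

Run:
```python
from h import *
for n in('wrist','scene'):
  im=capture(n)[:,:,::-1]
  if n=='wrist': cv2.imwrite('pics/w6c.png',cv2.resize(im[140:360,140:420],None,fx=2.5,fy=2.5,interpolation=cv2.INTER_CUBIC))
  else: cv2.imwrite('pics/s6c.png',cv2.resize(im[260:420,300:500],None,fx=4,fy=3.7,interpolation=cv2.INTER_CUBIC))
```

```text
(no output)
```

View pics/w6c.png

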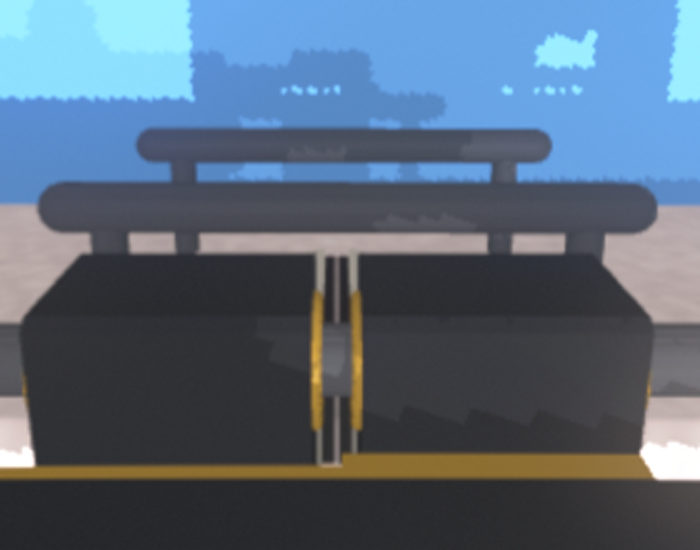

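View pics/s6c.png

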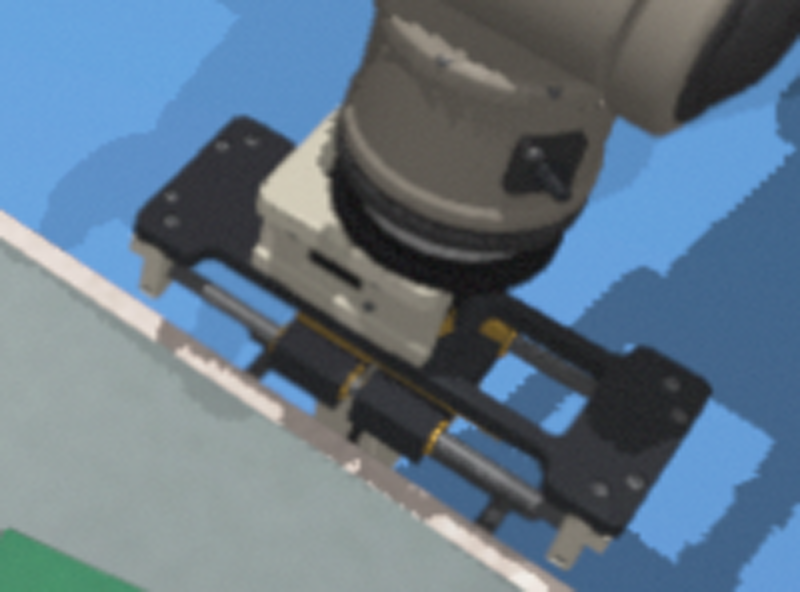

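Request:
drive_tool(deltas=[{"hand": 1,"tx": 0,"ty": -0.1,"tz": 0,"wx": 0,"wy": 0,"wz": 0},{"hand": 1,"tx": 0,"ty": -0.1,"tz": 0,"wx": 0,"wy": 0,"wz": 0},{"hand": 1,"tx": 0,"ty": -0.1,"tz": 0,"wx": 0,"wy": 0,"wz": 0},{"hand": 1,"tx": 0,"ty": -0.1,"tz": 0,"wx": 0,"wy": 0,"wz": 0},{"hand": 1,"tx": 0,"ty": -0.1,"tz": 0,"wx": 0,"wy": 0,"wz": 0},{"hand": 1,"tx": 0,"ty": -0.1,"tz": 0,"wx": 0,"wy": 0,"wz": 0}])

```text
time: 9.42
tool_pos: [581.0, 265.0, 144.7]
tcp_rot: [3.141, -0.0, 1.952]
contact_force: [0.8, 0.6, 1.1]
grip_width: 0.5
```

Run:
```python
from h import *
for n in('wrist','scene'):
  im=capture(n)[:,:,::-1]
  if n=='wrist': cv2.imwrite('pics/w7c.png',cv2.resize(im[140:360,140:420],None,fx=2.5,fy=2.5,interpolation=cv2.INTER_CUBIC))
  else: cv2.imwrite('pics/s7c.png',cv2.resize(im[260:420,300:500],None,fx=4,fy=3.7,interpolation=cv2.INTER_CUBIC))
```

```text
(no output)
```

View pics/w7c.png

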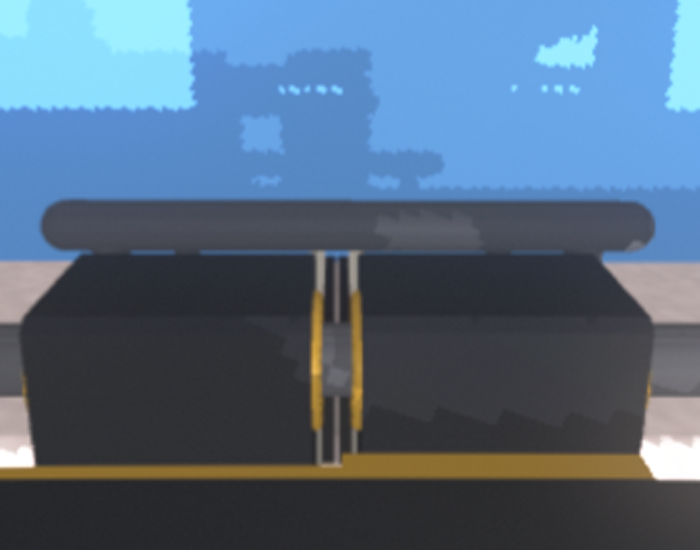

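View pics/s7c.png

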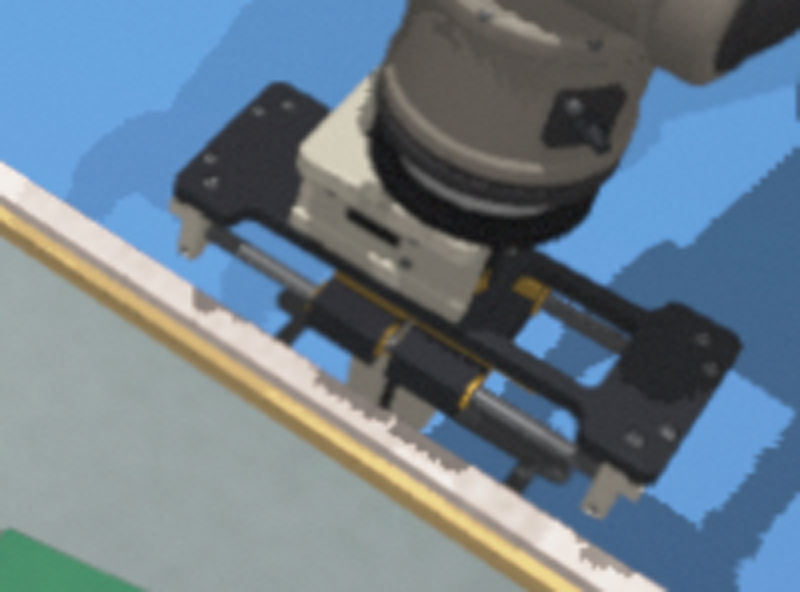

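Request:
drive_tool(deltas=[{"hand": 1,"tx": 0,"ty": -0.2,"tz": 0,"wx": 0,"wy": 0,"wz": 0},{"hand": 1,"tx": 0,"ty": -0.25,"tz": 0,"wx": 0,"wy": 0,"wz": 0},{"hand": 1,"tx": 0,"ty": -0.25,"tz": 0,"wx": 0,"wy": 0,"wz": 0},{"hand": 1,"tx": 0,"ty": -0.25,"tz": 0,"wx": 0,"wy": 0,"wz": 0},{"hand": 1,"tx": 0,"ty": -0.25,"tz": 0,"wx": 0,"wy": 0,"wz": 0},{"hand": 1,"tx": 0,"ty": -0.25,"tz": 0,"wx": 0,"wy": 0,"wz": 0},{"hand": 1,"tx": 0,"ty": -0.25,"tz": 0,"wx": 0,"wy": 0,"wz": 0},{"hand": 1,"tx": 0,"ty": -0.25,"tz": 0,"wx": 0,"wy": 0,"wz": 0},{"hand": 1,"tx": 0,"ty": -0.25,"tz": 0,"wx": 0,"wy": 0,"wz": 0},{"hand": 1,"tx": 0,"ty": -0.25,"tz": 0,"wx": 0,"wy": 0,"wz": 0},{"hand": 1,"tx": 0,"ty": -0.25,"tz": 0,"wx": 0,"wy": 0,"wz": 0},{"hand": 1,"tx": 0,"ty": -0.25,"tz": 0,"wx": 0,"wy": 0,"wz": 0},{"hand": 1,"tx": 0,"ty": -0.25,"tz": 0,"wx": 0,"wy": 0,"wz": 0},{"hand": 1,"tx": 0,"ty": -0.25,"tz": 0,"wx": 0,"wy": 0,"wz": 0},{"hand": 1,"tx": 0,"ty": -0.25,"tz": 0,"wx": 0,"wy": 0,"wz": 0},{"hand": 1,"tx": 0,"ty": -0.2,"tz": 0,"wx": 0,"wy": 0,"wz": 0},{"hand": 1,"tx": 0,"ty": -0.15,"tz": 0,"wx": 0,"wy": 0,"wz": 0},{"hand": 1,"tx": 0,"ty": -0.1,"tz": 0,"wx": 0,"wy": 0,"wz": 0},{"hand": 1,"tx": 0,"ty": 0,"tz": 0,"wx": 0,"wy": 0,"wz": 0}])

```text
time: 11.1
tool_pos: [428.6, 203.9, 145.0]
tcp_rot: [3.137, -0.0, 1.952]
contact_force: [4.0, 2.8, -0.8]
grip_width: 0.5
```

Request:
drive_tool(deltas=[{"hand": 1,"tx": 0,"ty": -0.05,"tz": 0,"wx": 0,"wy": 0,"wz": 0},{"hand": 1,"tx": 0,"ty": -0.05,"tz": 0,"wx": 0,"wy": 0,"wz": 0},{"hand": 1,"tx": 0,"ty": 0,"tz": 0,"wx": 0,"wy": 0,"wz": 0}])

```text
time: 11.35
tool_pos: [427.6, 203.3, 145.8]
tcp_rot: [3.131, 0.0, 1.952]
contact_force: [9.7, 5.2, 0.4]
grip_width: 0.6
```

Request:
drive_tool(deltas=[{"hand": 1,"tx": 0,"ty": 0.2,"tz": 0,"wx": 0,"wy": 0,"wz": 0},{"hand": 1,"tx": 0,"ty": 0.1,"tz": -0.3,"wx": 0,"wy": 0,"wz": 0},{"hand": 0.6,"tx": 0,"ty": 0,"tz": -0.8,"wx": 0,"wy": 0,"wz": 0},{"hand": 0.6,"tx": 0,"ty": 0,"tz": -0.8,"wx": 0,"wy": 0,"wz": 0},{"hand": 0.6,"tx": 0,"ty": 0,"tz": -0.8,"wx": 0,"wy": 0,"wz": 0},{"hand": 0.6,"tx": 0,"ty": 0,"tz": -0.8,"wx": 0,"wy": 0,"wz": 0},{"hand": 0.6,"tx": 0,"ty": 0,"tz": 0,"wx": 0,"wy": 0,"wz": 0},{"hand": 0.6,"tx": 0,"ty": 0,"tz": 0,"wx": 0,"wy": 0,"wz": 0}])

```text
time: 12.02
tool_pos: [435.3, 206.3, 285.6]
tcp_rot: [3.139, 0.0, 1.952]
contact_force: [-0.3, 0.4, -0.4]
grip_width: 18.1
```

Run:
```python
from h import *
import pickle
plan(659,-130.6,270,65.4)
pickle.dump(camera_model('wrist'),open('w8.pkl','wb'))
cv2.imwrite('pics/w8.png',capture('wrist')[:,:,::-1]);cv2.imwrite('pics/t8.png',capture('top')[:,:,::-1])
```

```text
wz total /5deg: 9.29
pos [435.3 206.3 285.6] rpy [179.8   0.  111.8] after-turn shift tx ty tz in 40mm:  [-5.33   8.591  0.417] F [-0.3  0.4 -0.4] w 18.1 t 12.02 q [ 0.28  0.21  1.52 -0.    1.41 -1.67]
```

View pics/w8.png

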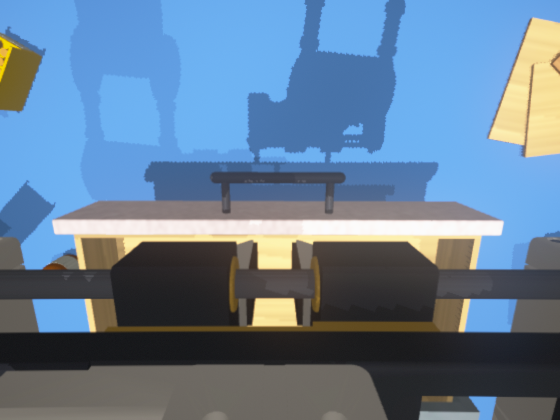

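View pics/t8.png

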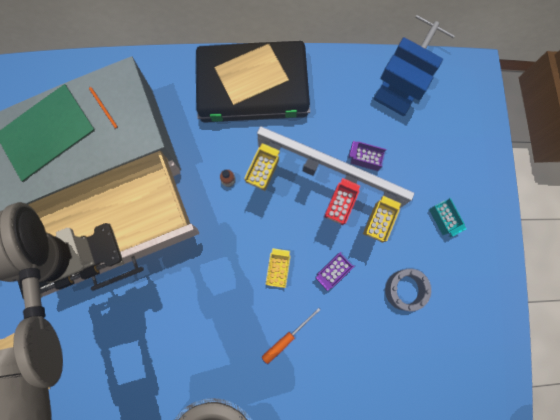

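Run:
```python
from h import *
import pickle
w=cam('w',pickle.load(open('w8.pkl','rb')))
a=onz(w,(211,177.5),152);b=onz(w,(345.5,178),152);d=b-a
print(a,b,(a+b)/2,np.linalg.norm(d),np.degrees(np.arctan2(d[1],d[0])))
a=onz(w,(60,227),178);b=onz(w,(500,228),178);d=b-a;print(a,b,(a+b)/2,np.linalg.norm(d),np.degrees(np.arctan2(d[1],d[0])))
h=np.array([411.7,198.6]);u=np.array([.9285,.3714]);v=np.array([-.3714,.9285])
for y in(-90,0,90):print((h+130*u+y*v).round(1))
```

```text
[437.89582952 140.63433713 152.        ] [389.97048705 261.38120535 152.        ] [413.93315829 201.00777124 152.        ] 129.91014062446524 111.64850120130846
[526.76128164  31.13451689 178.        ] [377.8936875  404.53624307 178.        ] [452.32748457 217.83537998 178.        ] 401.983096287761 111.73615389742494
[565.8 163.3]
[532.4 246.9]
[499.  330.4]
```

Request:
drive_tool(deltas=[{"hand": -0.57,"tx": 0,"ty": 0,"tz": 0,"wx": 0,"wy": 0,"wz": 1},{"hand": -0.57,"tx": 0,"ty": 0,"tz": 0,"wx": 0,"wy": 0,"wz": 1},{"hand": -0.57,"tx": 0,"ty": 0,"tz": 0,"wx": 0,"wy": 0,"wz": 1},{"hand": -0.57,"tx": 0,"ty": 0,"tz": 0,"wx": 0,"wy": 0,"wz": 1},{"hand": -0.57,"tx": 0,"ty": 0,"tz": 0,"wx": 0,"wy": 0,"wz": 1},{"hand": -0.57,"tx": 0,"ty": 0,"tz": 0,"wx": 0,"wy": 0,"wz": 1},{"hand": -0.57,"tx": 0,"ty": 0,"tz": 0,"wx": 0,"wy": 0,"wz": 1},{"hand": -0.57,"tx": 0,"ty": 0,"tz": 0,"wx": 0,"wy": 0,"wz": 1},{"hand": -0.57,"tx": 0,"ty": 0,"tz": 0,"wx": 0,"wy": 0,"wz": 1},{"hand": -0.57,"tx": 0,"ty": 0,"tz": 0,"wx": 0,"wy": 0,"wz": 0.29},{"hand": -0.57,"tx": 0,"ty": 0,"tz": 0,"wx": 0,"wy": 0,"wz": 0}])

```text
time: 13.03
tool_pos: [433.9, 206.0, 282.5]
tcp_rot: [-3.139, 0.003, 1.141]
contact_force: [-0.3, -0.0, -0.1]
grip_width: 72.3
```

Request:
drive_tool(deltas=[{"hand": -0.57,"tx": -0.44,"ty": 0.65,"tz": 0,"wx": 0,"wy": 0,"wz": 0},{"hand": -0.57,"tx": -0.44,"ty": 0.65,"tz": 0,"wx": 0,"wy": 0,"wz": 0},{"hand": -0.57,"tx": -0.44,"ty": 0.65,"tz": 0,"wx": 0,"wy": 0,"wz": 0},{"hand": -0.57,"tx": -0.44,"ty": 0.65,"tz": 0,"wx": 0,"wy": 0,"wz": 0},{"hand": -0.57,"tx": -0.44,"ty": 0.65,"tz": 0,"wx": 0,"wy": 0,"wz": 0},{"hand": -0.57,"tx": -0.44,"ty": 0.65,"tz": 0,"wx": 0,"wy": 0,"wz": 0},{"hand": -0.57,"tx": -0.44,"ty": 0.65,"tz": 0,"wx": 0,"wy": 0,"wz": 0},{"hand": -0.57,"tx": -0.44,"ty": 0.65,"tz": 0,"wx": 0,"wy": 0,"wz": 0},{"hand": -0.57,"tx": -0.44,"ty": 0.65,"tz": 0,"wx": 0,"wy": 0,"wz": 0},{"hand": -0.57,"tx": -0.44,"ty": 0.65,"tz": 0,"wx": 0,"wy": 0,"wz": 0},{"hand": -0.57,"tx": -0.44,"ty": 0.65,"tz": 0,"wx": 0,"wy": 0,"wz": 0},{"hand": -0.57,"tx": -0.44,"ty": 0.6,"tz": 0,"wx": 0,"wy": 0,"wz": 0},{"hand": -0.57,"tx": 0,"ty": 0,"tz": 0,"wx": 0,"wy": 0,"wz": 0},{"hand": -0.57,"tx": 0,"ty": 0,"tz": 0,"wx": 0,"wy": 0,"wz": 0}])

```text
time: 14.2
tool_pos: [628.3, -116.1, 281.8]
tcp_rot: [-3.138, 0.0, 1.14]
contact_force: [-0.5, -0.2, 1.1]
grip_width: 71.9
```

Run:
```python
from h import *
import pickle
plan(659,-130.6,168,65.4)
w=camera_model('wrist');pickle.dump(w,open('w9.pkl','wb'));w=cam('',w)
im=capture('wrist')[:,:,::-1].copy()
cv2.imwrite('pics/w9.png',im)
print(proj(w,[[659,-130.6,187]]))
x=np.array([.909,-.416]);y=np.array([.416,.909]);b=np.array([659,-130.6])
for s in(-1,1):
  for X in(-40,40): print(s,X,proj(w,[np.r_[b+X*x+s*25*y,187]]))
```

```text
wz total /5deg: -0.02
pos [ 628.3 -116.1  281.8] rpy [-179.8    0.    65.3] after-turn shift tx ty tz in 40mm:  [-0.01   0.86   2.843] F [-0.5 -0.2  1.1] w 71.9 t 14.2 q [-0.3   0.53  1.05  0.    1.56 -1.44]
[[274.09355972 246.81862003]]
-1 -40 [[244.95548545 203.17517813]]
-1 40 [[247.09161672 287.53788955]]
1 -40 [[303.10043515 203.10695849]]
1 40 [[301.22570258 287.48688424]]
```

View pics/w9.png

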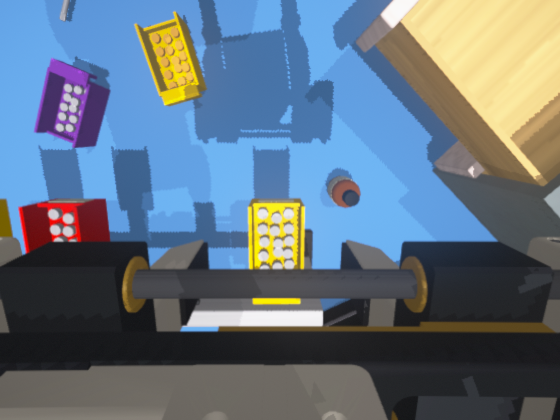

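Request:
drive_tool(deltas=[{"hand": -0.57,"tx": 0.04,"ty": 0.42,"tz": 0.3,"wx": 0,"wy": 0,"wz": 0},{"hand": -0.57,"tx": 0,"ty": 0.4,"tz": 0.3,"wx": 0,"wy": 0,"wz": 0},{"hand": -0.57,"tx": 0,"ty": 0,"tz": 0.5,"wx": 0,"wy": 0,"wz": 0},{"hand": -0.57,"tx": 0,"ty": 0,"tz": 0.3,"wx": 0,"wy": 0,"wz": 0},{"hand": -0.57,"tx": 0,"ty": 0,"tz": 0.3,"wx": 0,"wy": 0,"wz": 0},{"hand": -0.57,"tx": 0,"ty": 0,"tz": 0.3,"wx": 0,"wy": 0,"wz": 0},{"hand": -0.57,"tx": 0,"ty": 0,"tz": 0.3,"wx": 0,"wy": 0,"wz": 0},{"hand": -0.57,"tx": 0,"ty": 0,"tz": 0.3,"wx": 0,"wy": 0,"wz": 0},{"hand": -0.57,"tx": 0,"ty": 0,"tz": 0.2,"wx": 0,"wy": 0,"wz": 0},{"hand": -0.57,"tx": 0,"ty": 0,"tz": 0,"wx": 0,"wy": 0,"wz": 0},{"hand": -0.57,"tx": 0,"ty": 0,"tz": 0,"wx": 0,"wy": 0,"wz": 0}])

```text
time: 15.17
tool_pos: [658.8, -126.1, 172.3]
tcp_rot: [-3.141, -0.0, 1.143]
contact_force: [0.1, 0.1, 0.1]
grip_width: 72.0
```

Run:
```python
from h import *
plan(659,-130.6,168,65.4)
cv2.imwrite('pics/w10.png',capture('wrist')[:,:,::-1])
im=capture('scene')[:,:,::-1];cv2.imwrite('pics/s10.png',cv2.resize(im[100:300,130:400],None,fx=2.9,fy=2.9,interpolation=cv2.INTER_CUBIC))
```

```text
wz total /5deg: 0.01
pos [ 658.8 -126.1  172.3] rpy [-180.    -0.    65.5] after-turn shift tx ty tz in 40mm:  [-0.101  0.052  0.108] F [0.1 0.1 0.1] w 72.0 t 15.17 q [-0.3   0.65  1.14  0.    1.35 -1.45]
```

View pics/w10.png

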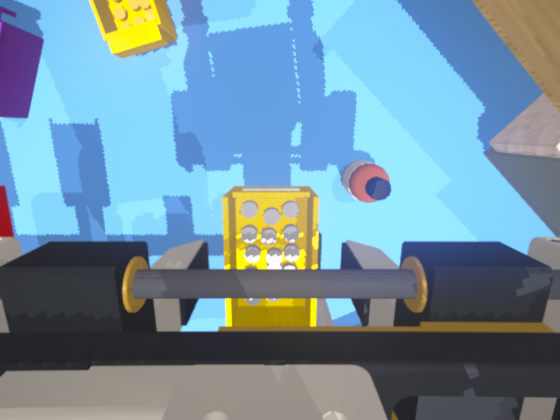

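View pics/s10.png

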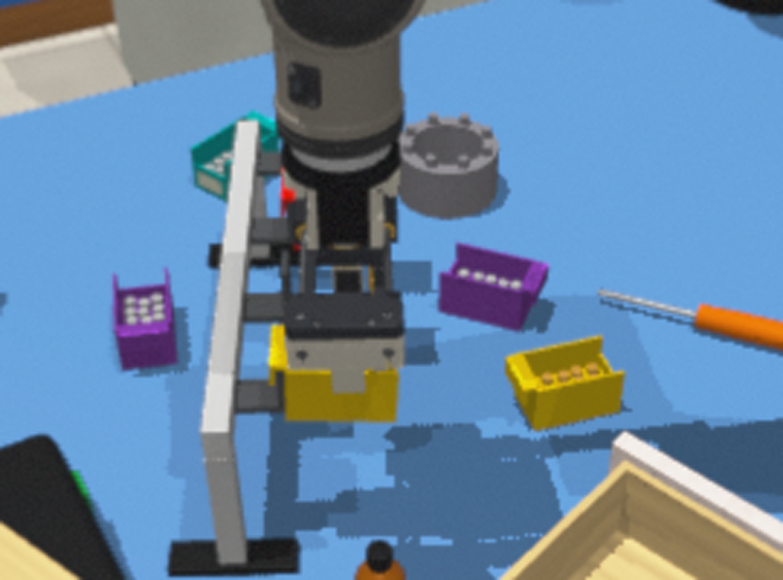

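Request:
drive_tool(deltas=[{"hand": -0.57,"tx": -0.08,"ty": 0.05,"tz": 0.12,"wx": 0,"wy": 0,"wz": 0},{"hand": 0.2,"tx": 0,"ty": 0,"tz": 0,"wx": 0,"wy": 0,"wz": 0},{"hand": 1,"tx": 0,"ty": 0,"tz": 0,"wx": 0,"wy": 0,"wz": 0},{"hand": 1,"tx": 0,"ty": 0,"tz": 0,"wx": 0,"wy": 0,"wz": 0},{"hand": 1,"tx": 0,"ty": 0,"tz": 0,"wx": 0,"wy": 0,"wz": 0},{"hand": 1,"tx": 0,"ty": 0,"tz": 0,"wx": 0,"wy": 0,"wz": 0},{"hand": 1,"tx": 0,"ty": 0,"tz": 0,"wx": 0,"wy": 0,"wz": 0}])

```text
time: 15.85
tool_pos: [659.6, -130.6, 167.7]
tcp_rot: [3.141, -0.0, 1.142]
contact_force: [0.0, 0.4, 0.4]
grip_width: 49.9
```

Gripped at 49.9 mm. Lift straight and look.

Request:
drive_tool(deltas=[{"hand": 1,"tx": 0,"ty": 0,"tz": -0.2,"wx": 0,"wy": 0,"wz": 0},{"hand": 1,"tx": 0,"ty": 0,"tz": -0.3,"wx": 0,"wy": 0,"wz": 0},{"hand": 1,"tx": 0,"ty": 0,"tz": -0.4,"wx": 0,"wy": 0,"wz": 0},{"hand": 1,"tx": 0,"ty": 0,"tz": -0.4,"wx": 0,"wy": 0,"wz": 0},{"hand": 1,"tx": 0,"ty": 0,"tz": -0.4,"wx": 0,"wy": 0,"wz": 0},{"hand": 1,"tx": 0,"ty": 0,"tz": -0.4,"wx": 0,"wy": 0,"wz": 0},{"hand": 1,"tx": 0,"ty": 0,"tz": -0.3,"wx": 0,"wy": 0,"wz": 0},{"hand": 1,"tx": 0,"ty": 0,"tz": 0,"wx": 0,"wy": 0,"wz": 0},{"hand": 1,"tx": 0,"ty": 0,"tz": 0,"wx": 0,"wy": 0,"wz": 0}])

```text
time: 16.6
tool_pos: [659.6, -130.9, 264.0]
tcp_rot: [3.14, -0.0, 1.141]
contact_force: [0.3, 0.3, -1.7]
grip_width: 49.5
```

Run:
```python
from h import *
plan(567,165,260,111.7)
im=capture('scene')[:,:,::-1];cv2.imwrite('pics/s11.png',cv2.resize(im[100:300,130:400],None,fx=2.9,fy=2.9,interpolation=cv2.INTER_CUBIC))
```

```text
wz total /5deg: -9.26
pos [ 659.6 -130.9  264. ] rpy [179.9  -0.   65.4] after-turn shift tx ty tz in 40mm:  [7.729 0.583 0.101] F [ 0.3  0.3 -1.7] w 49.5 t 16.6 q [-0.31  0.61  0.97 -0.    1.56 -1.45]
```

View pics/s11.png

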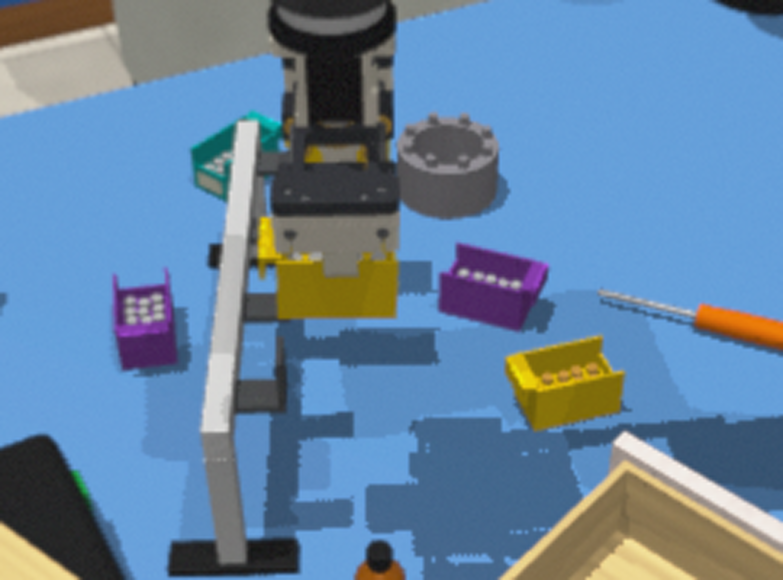

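Request:
drive_tool(deltas=[{"hand": 1,"tx": 0,"ty": -0.5,"tz": 0,"wx": 0,"wy": 0,"wz": 0},{"hand": 1,"tx": 0,"ty": -0.5,"tz": 0,"wx": 0,"wy": 0,"wz": -0.5},{"hand": 1,"tx": 0,"ty": 0,"tz": 0,"wx": 0,"wy": 0,"wz": -0.8},{"hand": 1,"tx": 0,"ty": 0,"tz": 0,"wx": 0,"wy": 0,"wz": -0.8},{"hand": 1,"tx": 0,"ty": 0,"tz": 0,"wx": 0,"wy": 0,"wz": -0.8},{"hand": 1,"tx": 0,"ty": 0,"tz": 0,"wx": 0,"wy": 0,"wz": -0.8},{"hand": 1,"tx": 0,"ty": 0,"tz": 0,"wx": 0,"wy": 0,"wz": -0.8},{"hand": 1,"tx": 0,"ty": 0,"tz": 0,"wx": 0,"wy": 0,"wz": -0.8},{"hand": 1,"tx": 0,"ty": 0,"tz": 0,"wx": 0,"wy": 0,"wz": -0.8},{"hand": 1,"tx": 0,"ty": 0,"tz": 0,"wx": 0,"wy": 0,"wz": -0.8},{"hand": 1,"tx": 0,"ty": 0,"tz": 0,"wx": 0,"wy": 0,"wz": -0.8},{"hand": 1,"tx": 0,"ty": 0,"tz": 0,"wx": 0,"wy": 0,"wz": -0.8},{"hand": 1,"tx": 0,"ty": 0,"tz": 0,"wx": 0,"wy": 0,"wz": -0.76},{"hand": 1,"tx": 0,"ty": 0,"tz": 0,"wx": 0,"wy": 0,"wz": 0}])

```text
time: 17.82
tool_pos: [622.6, -114.0, 262.0]
tcp_rot: [-3.14, -0.002, 1.952]
contact_force: [0.4, 0.0, -0.8]
grip_width: 49.3
```

Run:
```python
from h import *
plan(565.2,169.1,264,111.7)
```

```text
wz total /5deg: 0.03
pos [ 622.6 -114.   262. ] rpy [-1.799e+02 -1.000e-01  1.118e+02] after-turn shift tx ty tz in 40mm:  [ 7.106  1.282 -0.04 ] F [ 0.4  0.  -0.8] w 49.3 t 17.82 q [-0.3   0.53  1.11  0.    1.5  -2.25]
```

Request:
drive_tool(deltas=[{"hand": 1,"tx": 0.3,"ty": 0.05,"tz": 0,"wx": 0,"wy": 0,"wz": 0},{"hand": 1,"tx": 0.6,"ty": 0.1,"tz": 0,"wx": 0,"wy": 0,"wz": 0},{"hand": 1,"tx": 0.7,"ty": 0.13,"tz": 0,"wx": 0,"wy": 0,"wz": 0},{"hand": 1,"tx": 0.7,"ty": 0.13,"tz": 0,"wx": 0,"wy": 0,"wz": 0},{"hand": 1,"tx": 0.7,"ty": 0.13,"tz": 0,"wx": 0,"wy": 0,"wz": 0},{"hand": 1,"tx": 0.7,"ty": 0.13,"tz": 0,"wx": 0,"wy": 0,"wz": 0},{"hand": 1,"tx": 0.7,"ty": 0.13,"tz": 0,"wx": 0,"wy": 0,"wz": 0},{"hand": 1,"tx": 0.7,"ty": 0.13,"tz": 0,"wx": 0,"wy": 0,"wz": 0},{"hand": 1,"tx": 0.7,"ty": 0.13,"tz": 0,"wx": 0,"wy": 0,"wz": 0},{"hand": 1,"tx": 0.6,"ty": 0.1,"tz": 0,"wx": 0,"wy": 0,"wz": 0},{"hand": 1,"tx": 0.4,"ty": 0.08,"tz": 0,"wx": 0,"wy": 0,"wz": 0},{"hand": 1,"tx": 0.3,"ty": 0.04,"tz": 0,"wx": 0,"wy": 0,"wz": 0},{"hand": 1,"tx": 0,"ty": 0,"tz": 0,"wx": 0,"wy": 0,"wz": 0},{"hand": 1,"tx": 0,"ty": 0,"tz": 0,"wx": 0,"wy": 0,"wz": 0}])

```text
time: 18.98
tool_pos: [565.4, 169.0, 263.3]
tcp_rot: [-3.141, 0.0, 1.95]
contact_force: [-0.1, -0.2, -2.1]
grip_width: 49.6
```

Run:
```python
from h import *
plan(565.2,169.1,137,111.7)
im=capture('scene')[:,:,::-1];cv2.imwrite('pics/s12.png',im)
cv2.imwrite('pics/w12.png',capture('wrist')[:,:,::-1])
```

```text
wz total /5deg: 0.00
pos [565.4 169.  263.3] rpy [-180.     0.   111.7] after-turn shift tx ty tz in 40mm:  [ 6.000e-03 -2.000e-03  3.158e+00] F [-0.1 -0.2 -2.1] w 49.6 t 18.98 q [ 0.16  0.44  1.25 -0.    1.45 -1.79]
```

View pics/s12.png

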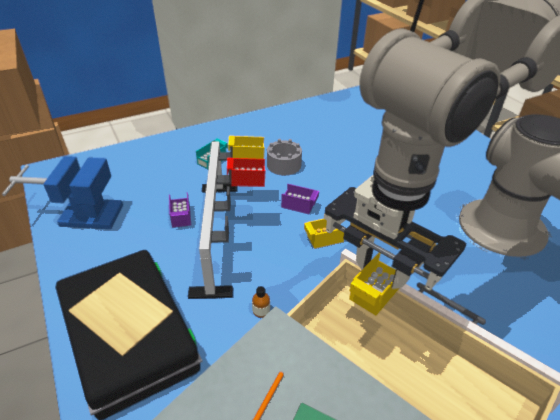

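View pics/w12.png

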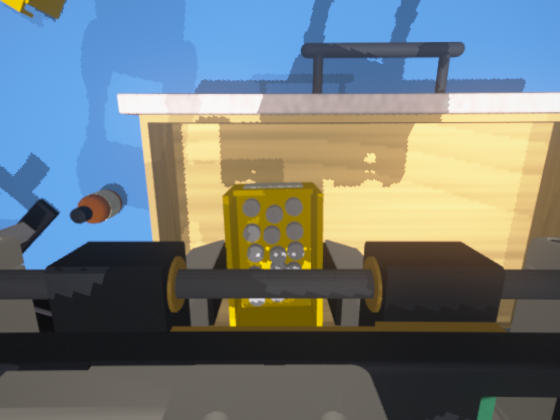

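Request:
drive_tool(deltas=[{"hand": 1,"tx": 0,"ty": 0,"tz": 0.3,"wx": 0,"wy": 0,"wz": 0},{"hand": 1,"tx": 0,"ty": 0,"tz": 0.5,"wx": 0,"wy": 0,"wz": 0},{"hand": 1,"tx": 0,"ty": 0,"tz": 0.5,"wx": 0,"wy": 0,"wz": 0},{"hand": 1,"tx": 0,"ty": 0,"tz": 0.5,"wx": 0,"wy": 0,"wz": 0},{"hand": 1,"tx": 0,"ty": 0,"tz": 0.4,"wx": 0,"wy": 0,"wz": 0},{"hand": 1,"tx": 0,"ty": 0,"tz": 0.3,"wx": 0,"wy": 0,"wz": 0},{"hand": 1,"tx": 0,"ty": 0,"tz": 0.2,"wx": 0,"wy": 0,"wz": 0},{"hand": 1,"tx": 0,"ty": 0,"tz": 0.15,"wx": 0,"wy": 0,"wz": 0},{"hand": 1,"tx": 0,"ty": 0,"tz": 0.1,"wx": 0,"wy": 0,"wz": 0},{"hand": 1,"tx": 0,"ty": 0,"tz": 0.1,"wx": 0,"wy": 0,"wz": 0},{"hand": 1,"tx": 0,"ty": 0,"tz": 0,"wx": 0,"wy": 0,"wz": 0},{"hand": 1,"tx": 0,"ty": 0,"tz": 0,"wx": 0,"wy": 0,"wz": 0}])

```text
time: 20.08
tool_pos: [566.0, 168.7, 141.9]
tcp_rot: [3.141, 0.0, 1.949]
contact_force: [-0.4, -0.1, -1.6]
grip_width: 49.5
```

Request:
drive_tool(deltas=[{"hand": 1,"tx": 0,"ty": 0,"tz": 0.05,"wx": 0,"wy": 0,"wz": 0},{"hand": 1,"tx": 0,"ty": 0,"tz": 0.05,"wx": 0,"wy": 0,"wz": 0},{"hand": 1,"tx": 0,"ty": 0,"tz": 0.04,"wx": 0,"wy": 0,"wz": 0},{"hand": 1,"tx": 0,"ty": 0,"tz": 0,"wx": 0,"wy": 0,"wz": 0},{"hand": 1,"tx": 0,"ty": 0,"tz": 0,"wx": 0,"wy": 0,"wz": 0}])

```text
time: 20.5
tool_pos: [567.1, 169.1, 137.5]
tcp_rot: [3.138, 0.001, 1.95]
contact_force: [1.1, 1.0, 4.1]
grip_width: 49.7
```

Request:
drive_tool(deltas=[{"hand": 1,"tx": 0,"ty": 0,"tz": 0.03,"wx": 0,"wy": 0,"wz": 0},{"hand": 1,"tx": 0,"ty": 0,"tz": 0,"wx": 0,"wy": 0,"wz": 0},{"hand": -0.1,"tx": 0,"ty": 0,"tz": 0,"wx": 0,"wy": 0,"wz": 0},{"hand": -0.2,"tx": 0,"ty": 0,"tz": 0,"wx": 0,"wy": 0,"wz": 0},{"hand": -0.35,"tx": 0,"ty": 0,"tz": 0,"wx": 0,"wy": 0,"wz": 0},{"hand": -0.39,"tx": 0,"ty": 0,"tz": 0,"wx": 0,"wy": 0,"wz": 0},{"hand": -0.39,"tx": 0,"ty": 0,"tz": 0,"wx": 0,"wy": 0,"wz": 0}])

```text
time: 21.08
tool_pos: [565.5, 168.7, 134.4]
tcp_rot: [-3.141, -0.0, 1.95]
contact_force: [0.0, 0.9, -0.1]
grip_width: 63.3
```

Request:
drive_tool(deltas=[{"hand": -0.39,"tx": 0,"ty": 0,"tz": -0.1,"wx": 0,"wy": 0,"wz": 0},{"hand": -0.39,"tx": 0,"ty": 0,"tz": -0.3,"wx": 0,"wy": 0,"wz": 0},{"hand": -0.39,"tx": 0,"ty": 0,"tz": -0.6,"wx": 0,"wy": 0,"wz": 0},{"hand": -0.39,"tx": 0,"ty": 0,"tz": -0.8,"wx": 0,"wy": 0,"wz": 0},{"hand": -0.39,"tx": 0,"ty": 0,"tz": -0.8,"wx": 0,"wy": 0,"wz": 0},{"hand": -0.39,"tx": 0,"ty": 0,"tz": -0.8,"wx": 0,"wy": 0,"wz": 0},{"hand": -0.57,"tx": 0,"ty": 0,"tz": -0.3,"wx": 0,"wy": 0,"wz": 0},{"hand": -0.57,"tx": 0,"ty": 0,"tz": 0,"wx": 0,"wy": 0,"wz": 0}])

```text
time: 21.75
tool_pos: [567.1, 168.9, 286.9]
tcp_rot: [3.134, 0.002, 1.95]
contact_force: [0.3, -0.1, -0.7]
grip_width: 70.5
```

Run:
```python
from h import *
plan(534.7,-403,285,65.4)
im=capture('scene')[:,:,::-1];cv2.imwrite('pics/s13.png',im)
cv2.imwrite('pics/w13.png',capture('wrist')[:,:,::-1])
```

```text
wz total /5deg: 9.26
pos [567.1 168.9 286.9] rpy [1.796e+02 1.000e-01 1.117e+02] after-turn shift tx ty tz in 40mm:  [-13.338   5.214   0.108] F [ 0.3 -0.1 -0.7] w 70.5 t 21.75 q [ 0.16  0.42  1.21  0.    1.5  -1.79]
```

View pics/s13.png

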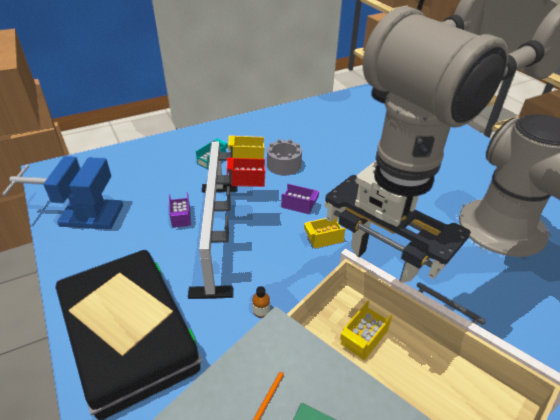

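View pics/w13.png

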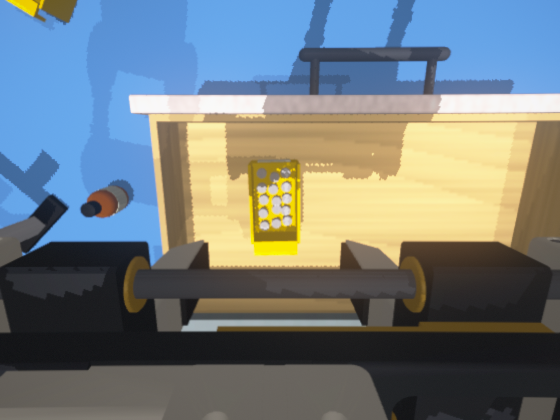

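Request:
drive_tool(deltas=[{"hand": -0.57,"tx": 0,"ty": 0,"tz": 0,"wx": 0,"wy": 0,"wz": 1},{"hand": -0.57,"tx": 0,"ty": 0,"tz": 0,"wx": 0,"wy": 0,"wz": 1},{"hand": -0.57,"tx": 0,"ty": 0,"tz": 0,"wx": 0,"wy": 0,"wz": 1},{"hand": -0.57,"tx": 0,"ty": 0,"tz": 0,"wx": 0,"wy": 0,"wz": 1},{"hand": -0.57,"tx": 0,"ty": 0,"tz": 0,"wx": 0,"wy": 0,"wz": 1},{"hand": -0.57,"tx": 0,"ty": 0,"tz": 0,"wx": 0,"wy": 0,"wz": 1},{"hand": -0.57,"tx": 0,"ty": 0,"tz": 0,"wx": 0,"wy": 0,"wz": 1},{"hand": -0.57,"tx": 0,"ty": 0,"tz": 0,"wx": 0,"wy": 0,"wz": 1},{"hand": -0.57,"tx": 0,"ty": 0,"tz": 0,"wx": 0,"wy": 0,"wz": 1},{"hand": -0.57,"tx": 0,"ty": 0,"tz": 0,"wx": 0,"wy": 0,"wz": 0.26},{"hand": -0.57,"tx": 0,"ty": 0,"tz": 0,"wx": 0,"wy": 0,"wz": 0}])

```text
time: 22.77
tool_pos: [565.1, 168.6, 280.9]
tcp_rot: [-3.139, 0.002, 1.142]
contact_force: [-0.2, 0.7, 0.5]
grip_width: 72.1
```

Request:
drive_tool(deltas=[{"hand": -0.57,"tx": -0.75,"ty": 0.25,"tz": 0,"wx": 0,"wy": 0,"wz": 0},{"hand": -0.57,"tx": -0.75,"ty": 0.25,"tz": 0,"wx": 0,"wy": 0,"wz": 0},{"hand": -0.57,"tx": -0.75,"ty": 0.25,"tz": 0,"wx": 0,"wy": 0,"wz": 0},{"hand": -0.57,"tx": -0.75,"ty": 0.25,"tz": 0,"wx": 0,"wy": 0,"wz": 0},{"hand": -0.57,"tx": -0.75,"ty": 0.25,"tz": 0,"wx": 0,"wy": 0,"wz": 0},{"hand": -0.57,"tx": -0.75,"ty": 0.25,"tz": 0,"wx": 0,"wy": 0,"wz": 0},{"hand": -0.57,"tx": -0.75,"ty": 0.25,"tz": 0,"wx": 0,"wy": 0,"wz": 0},{"hand": -0.57,"tx": -0.75,"ty": 0.25,"tz": 0,"wx": 0,"wy": 0,"wz": 0},{"hand": -0.57,"tx": -0.75,"ty": 0.25,"tz": 0,"wx": 0,"wy": 0,"wz": 0},{"hand": -0.57,"tx": -0.75,"ty": 0.25,"tz": 0,"wx": 0,"wy": 0,"wz": 0},{"hand": -0.57,"tx": -0.75,"ty": 0.25,"tz": 0,"wx": 0,"wy": 0,"wz": 0},{"hand": -0.57,"tx": -0.75,"ty": 0.25,"tz": 0,"wx": 0,"wy": 0,"wz": 0},{"hand": -0.57,"tx": -0.75,"ty": 0.25,"tz": 0,"wx": 0,"wy": 0,"wz": 0},{"hand": -0.57,"tx": -0.75,"ty": 0.25,"tz": 0,"wx": 0,"wy": 0,"wz": 0},{"hand": -0.57,"tx": -0.75,"ty": 0.25,"tz": 0,"wx": 0,"wy": 0,"wz": 0},{"hand": -0.57,"tx": -0.75,"ty": 0.25,"tz": 0,"wx": 0,"wy": 0,"wz": 0},{"hand": -0.57,"tx": -0.75,"ty": 0.25,"tz": 0,"wx": 0,"wy": 0,"wz": 0},{"hand": -0.57,"tx": -0.5,"ty": 0.1,"tz": 0,"wx": 0,"wy": 0,"wz": 0},{"hand": -0.57,"tx": 0,"ty": 0,"tz": 0,"wx": 0,"wy": 0,"wz": 0},{"hand": -0.57,"tx": 0,"ty": 0,"tz": 0,"wx": 0,"wy": 0,"wz": 0}])

```text
time: 24.43
tool_pos: [502.7, -386.2, 281.2]
tcp_rot: [-3.139, -0.001, 1.141]
contact_force: [-0.1, 0.4, 0.6]
grip_width: 72.2
```

Run:
```python
from h import *
plan(534.7,-403,168,65.4)
w=cam('wrist')
im=capture('wrist')[:,:,::-1].copy()
cv2.imwrite('pics/w14.png',im)
x=np.array([.909,-.416]);y=np.array([.416,.909]);b=np.array([534.7,-403])
for s in(-1,1):
  for X in(-40,40): print(s,X,proj(w,[np.r_[b+X*x+s*25*y,187]]))
```

```text
wz total /5deg: -0.00
pos [ 502.7 -386.2  281.2] rpy [-1.799e+02 -1.000e-01  6.540e+01] after-turn shift tx ty tz in 40mm:  [-0.052  0.909  2.829] F [-0.1  0.4  0.6] w 72.2 t 24.43 q [-0.78  0.52  1.07  0.    1.55 -1.92]
-1 -40 [[243.07551411 205.57248212]]
-1 40 [[245.25365875 289.73643127]]
1 -40 [[301.23995354 205.54974969]]
1 40 [[299.3814407  289.69899888]]
```

View pics/w14.png

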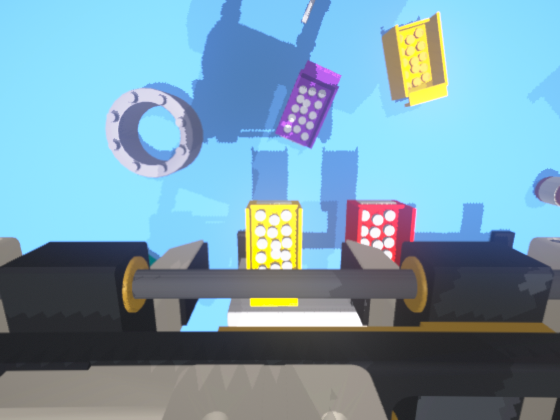

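Request:
drive_tool(deltas=[{"hand": -0.57,"tx": -0.02,"ty": 0.42,"tz": 0.3,"wx": 0,"wy": 0,"wz": 0},{"hand": -0.57,"tx": 0,"ty": 0.43,"tz": 0.3,"wx": 0,"wy": 0,"wz": 0},{"hand": -0.57,"tx": 0,"ty": 0,"tz": 0.5,"wx": 0,"wy": 0,"wz": 0},{"hand": -0.57,"tx": 0,"ty": 0,"tz": 0.3,"wx": 0,"wy": 0,"wz": 0},{"hand": -0.57,"tx": 0,"ty": 0,"tz": 0.3,"wx": 0,"wy": 0,"wz": 0},{"hand": -0.57,"tx": 0,"ty": 0,"tz": 0.3,"wx": 0,"wy": 0,"wz": 0},{"hand": -0.57,"tx": 0,"ty": 0,"tz": 0.3,"wx": 0,"wy": 0,"wz": 0},{"hand": -0.57,"tx": 0,"ty": 0,"tz": 0.3,"wx": 0,"wy": 0,"wz": 0},{"hand": -0.57,"tx": 0,"ty": 0,"tz": 0.2,"wx": 0,"wy": 0,"wz": 0},{"hand": -0.57,"tx": 0,"ty": 0,"tz": 0,"wx": 0,"wy": 0,"wz": 0},{"hand": -0.57,"tx": 0,"ty": 0,"tz": 0,"wx": 0,"wy": 0,"wz": 0}])

```text
time: 25.4
tool_pos: [534.2, -399.5, 170.7]
tcp_rot: [-3.141, -0.0, 1.143]
contact_force: [-0.0, -0.3, 0.9]
grip_width: 71.9
```

Run:
```python
from h import *
plan(534.7,-403,168,65.4)
cv2.imwrite('pics/w15.png',capture('wrist')[:,:,::-1])
```

```text
wz total /5deg: 0.02
pos [ 534.2 -399.5  170.7] rpy [-180.    -0.    65.5] after-turn shift tx ty tz in 40mm:  [-0.074  0.047  0.068] F [-0.  -0.3  0.9] w 71.9 t 25.4 q [-0.76  0.64  1.15  0.    1.34 -1.9 ]
```

View pics/w15.png

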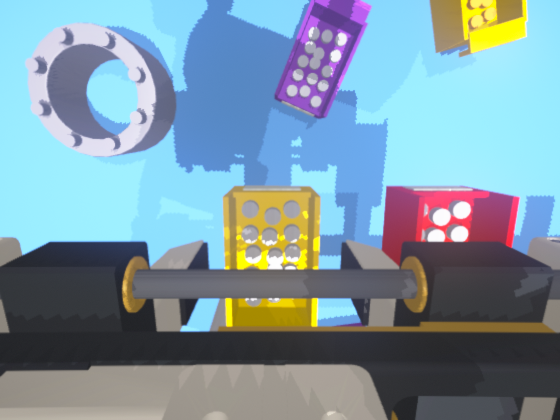

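Request:
drive_tool(deltas=[{"hand": -0.57,"tx": -0.06,"ty": 0.05,"tz": 0.08,"wx": 0,"wy": 0,"wz": 0},{"hand": 0.2,"tx": 0,"ty": 0,"tz": 0,"wx": 0,"wy": 0,"wz": 0},{"hand": 1,"tx": 0,"ty": 0,"tz": 0,"wx": 0,"wy": 0,"wz": 0},{"hand": 1,"tx": 0,"ty": 0,"tz": 0,"wx": 0,"wy": 0,"wz": 0},{"hand": 1,"tx": 0,"ty": 0,"tz": 0,"wx": 0,"wy": 0,"wz": 0},{"hand": 1,"tx": 0,"ty": 0,"tz": 0,"wx": 0,"wy": 0,"wz": 0},{"hand": 1,"tx": 0,"ty": 0,"tz": 0,"wx": 0,"wy": 0,"wz": 0}])

```text
time: 26.03
tool_pos: [534.8, -403.3, 167.7]
tcp_rot: [3.142, -0.0, 1.142]
contact_force: [0.1, 1.1, 1.6]
grip_width: 49.6
```

Request:
drive_tool(deltas=[{"hand": 1,"tx": 0,"ty": 0,"tz": -0.2,"wx": 0,"wy": 0,"wz": 0},{"hand": 1,"tx": 0,"ty": 0,"tz": -0.3,"wx": 0,"wy": 0,"wz": 0},{"hand": 1,"tx": 0,"ty": 0,"tz": -0.4,"wx": 0,"wy": 0,"wz": 0},{"hand": 1,"tx": 0,"ty": 0,"tz": -0.4,"wx": 0,"wy": 0,"wz": 0},{"hand": 1,"tx": 0,"ty": 0,"tz": -0.4,"wx": 0,"wy": 0,"wz": 0},{"hand": 1,"tx": 0,"ty": 0,"tz": -0.4,"wx": 0,"wy": 0,"wz": 0},{"hand": 1,"tx": 0,"ty": 0,"tz": -0.3,"wx": 0,"wy": 0,"wz": 0},{"hand": 1,"tx": 0,"ty": 0,"tz": -0.1,"wx": 0,"wy": 0,"wz": 0},{"hand": 1,"tx": 0,"ty": 0,"tz": 0,"wx": 0,"wy": 0,"wz": 0}])

```text
time: 26.78
tool_pos: [534.9, -403.9, 268.8]
tcp_rot: [3.139, 0.001, 1.141]
contact_force: [0.3, -0.7, -2.2]
grip_width: 49.5
```

Run:
```python
from h import *
plan(533.8,248.1,268,111.7)
im=capture('scene')[:,:,::-1];cv2.imwrite('pics/s16.png',cv2.resize(im[80:300,130:400],None,fx=2.7,fy=2.7,interpolation=cv2.INTER_CUBIC))
```

```text
wz total /5deg: -9.26
pos [ 534.9 -403.9  268.8] rpy [1.799e+02 1.000e-01 6.540e+01] after-turn shift tx ty tz in 40mm:  [15.155  6.     0.02 ] F [ 0.3 -0.7 -2.2] w 49.5 t 26.78 q [-0.76  0.6   0.97 -0.    1.57 -1.9 ]
```

View pics/s16.png

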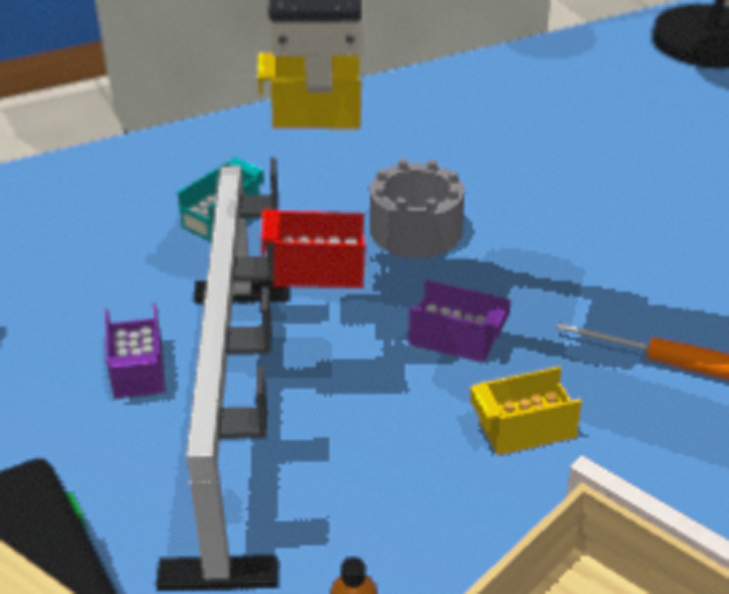

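Request:
drive_tool(deltas=[{"hand": 1,"tx": 0,"ty": -0.5,"tz": 0,"wx": 0,"wy": 0,"wz": 0},{"hand": 1,"tx": 0,"ty": -0.5,"tz": 0,"wx": 0,"wy": 0,"wz": -0.5},{"hand": 1,"tx": 0,"ty": 0,"tz": 0,"wx": 0,"wy": 0,"wz": -0.8},{"hand": 1,"tx": 0,"ty": 0,"tz": 0,"wx": 0,"wy": 0,"wz": -0.8},{"hand": 1,"tx": 0,"ty": 0,"tz": 0,"wx": 0,"wy": 0,"wz": -0.8},{"hand": 1,"tx": 0,"ty": 0,"tz": 0,"wx": 0,"wy": 0,"wz": -0.8},{"hand": 1,"tx": 0,"ty": 0,"tz": 0,"wx": 0,"wy": 0,"wz": -0.8},{"hand": 1,"tx": 0,"ty": 0,"tz": 0,"wx": 0,"wy": 0,"wz": -0.8},{"hand": 1,"tx": 0,"ty": 0,"tz": 0,"wx": 0,"wy": 0,"wz": -0.8},{"hand": 1,"tx": 0,"ty": 0,"tz": 0,"wx": 0,"wy": 0,"wz": -0.8},{"hand": 1,"tx": 0,"ty": 0,"tz": 0,"wx": 0,"wy": 0,"wz": -0.8},{"hand": 1,"tx": 0,"ty": 0,"tz": 0,"wx": 0,"wy": 0,"wz": -0.8},{"hand": 1,"tx": 0,"ty": 0,"tz": 0,"wx": 0,"wy": 0,"wz": -0.76},{"hand": 1,"tx": 0,"ty": 0,"tz": 0,"wx": 0,"wy": 0,"wz": 0}])

```text
time: 28.0
tool_pos: [498.0, -386.5, 266.0]
tcp_rot: [-3.141, -0.002, 1.952]
contact_force: [-0.5, 1.2, -2.7]
grip_width: 49.6
```

Run:
```python
from h import *
plan(533.8,248.1,268,111.7)
```

```text
wz total /5deg: 0.03
pos [ 498.  -386.5  266. ] rpy [-1.799e+02 -1.000e-01  1.118e+02] after-turn shift tx ty tz in 40mm:  [14.41   6.699 -0.022] F [-0.5  1.2 -2.7] w 49.6 t 28.0 q [-0.78  0.52  1.12  0.    1.51 -2.73]
```

Request:
drive_tool(deltas=[{"hand": 1,"tx": 0.4,"ty": 0.19,"tz": 0,"wx": 0,"wy": 0,"wz": 0},{"hand": 1,"tx": 0.78,"ty": 0.362,"tz": 0,"wx": 0,"wy": 0,"wz": 0},{"hand": 1,"tx": 0.78,"ty": 0.362,"tz": 0,"wx": 0,"wy": 0,"wz": 0},{"hand": 1,"tx": 0.78,"ty": 0.362,"tz": 0,"wx": 0,"wy": 0,"wz": 0},{"hand": 1,"tx": 0.78,"ty": 0.362,"tz": 0,"wx": 0,"wy": 0,"wz": 0},{"hand": 1,"tx": 0.78,"ty": 0.362,"tz": 0,"wx": 0,"wy": 0,"wz": 0},{"hand": 1,"tx": 0.78,"ty": 0.362,"tz": 0,"wx": 0,"wy": 0,"wz": 0},{"hand": 1,"tx": 0.78,"ty": 0.362,"tz": 0,"wx": 0,"wy": 0,"wz": 0},{"hand": 1,"tx": 0.78,"ty": 0.362,"tz": 0,"wx": 0,"wy": 0,"wz": 0},{"hand": 1,"tx": 0.78,"ty": 0.362,"tz": 0,"wx": 0,"wy": 0,"wz": 0},{"hand": 1,"tx": 0.78,"ty": 0.362,"tz": 0,"wx": 0,"wy": 0,"wz": 0},{"hand": 1,"tx": 0.78,"ty": 0.362,"tz": 0,"wx": 0,"wy": 0,"wz": 0},{"hand": 1,"tx": 0.78,"ty": 0.362,"tz": 0,"wx": 0,"wy": 0,"wz": 0},{"hand": 1,"tx": 0.78,"ty": 0.362,"tz": 0,"wx": 0,"wy": 0,"wz": 0},{"hand": 1,"tx": 0.78,"ty": 0.362,"tz": 0,"wx": 0,"wy": 0,"wz": 0},{"hand": 1,"tx": 0.78,"ty": 0.362,"tz": 0,"wx": 0,"wy": 0,"wz": 0},{"hand": 1,"tx": 0.78,"ty": 0.362,"tz": 0,"wx": 0,"wy": 0,"wz": 0},{"hand": 1,"tx": 0.78,"ty": 0.362,"tz": 0,"wx": 0,"wy": 0,"wz": 0},{"hand": 1,"tx": 0.5,"ty": 0.23,"tz": 0,"wx": 0,"wy": 0,"wz": 0},{"hand": 1,"tx": 0.25,"ty": 0.12,"tz": 0,"wx": 0,"wy": 0,"wz": 0}])

```text
time: 29.67
tool_pos: [533.2, 250.5, 266.5]
tcp_rot: [-3.14, -0.001, 1.95]
contact_force: [-0.0, -0.5, -1.6]
grip_width: 49.7
```

Request:
drive_tool(deltas=[{"hand": 1,"tx": 0,"ty": 0,"tz": 0,"wx": 0,"wy": 0,"wz": 0},{"hand": 1,"tx": 0,"ty": 0,"tz": 0,"wx": 0,"wy": 0,"wz": 0}])

```text
time: 29.83
tool_pos: [533.8, 247.1, 266.9]
tcp_rot: [-3.14, 0.001, 1.949]
contact_force: [-0.7, -0.1, -1.3]
grip_width: 49.3
```

Run:
```python
from h import *
plan(533.8,248.1,135,111.7)
cv2.imwrite('pics/w17.png',capture('wrist')[:,:,::-1])
```

```text
wz total /5deg: -0.00
pos [533.8 247.1 266.9] rpy [-179.9    0.   111.7] after-turn shift tx ty tz in 40mm:  [0.026 0.014 3.298] F [-0.7 -0.1 -1.3] w 49.3 t 29.83 q [ 0.3   0.43  1.25 -0.    1.46 -1.65]
```

View pics/w17.png

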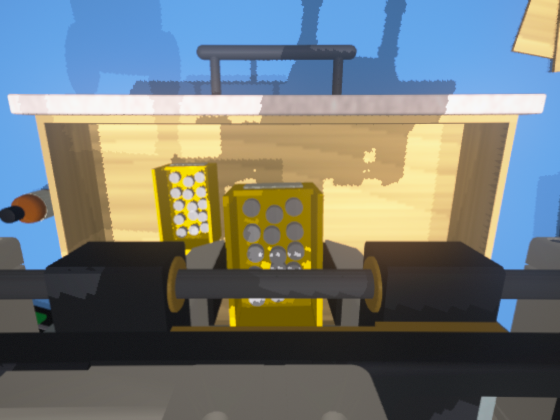

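Request:
drive_tool(deltas=[{"hand": 1,"tx": 0.03,"ty": 0,"tz": 0.35,"wx": 0,"wy": 0,"wz": 0},{"hand": 1,"tx": 0,"ty": 0,"tz": 0.5,"wx": 0,"wy": 0,"wz": 0},{"hand": 1,"tx": 0,"ty": 0,"tz": 0.5,"wx": 0,"wy": 0,"wz": 0},{"hand": 1,"tx": 0,"ty": 0,"tz": 0.5,"wx": 0,"wy": 0,"wz": 0},{"hand": 1,"tx": 0,"ty": 0,"tz": 0.5,"wx": 0,"wy": 0,"wz": 0},{"hand": 1,"tx": 0,"ty": 0,"tz": 0.3,"wx": 0,"wy": 0,"wz": 0},{"hand": 1,"tx": 0,"ty": 0,"tz": 0.2,"wx": 0,"wy": 0,"wz": 0},{"hand": 1,"tx": 0,"ty": 0,"tz": 0.15,"wx": 0,"wy": 0,"wz": 0},{"hand": 1,"tx": 0,"ty": 0,"tz": 0.1,"wx": 0,"wy": 0,"wz": 0},{"hand": 1,"tx": 0,"ty": 0,"tz": 0.05,"wx": 0,"wy": 0,"wz": 0},{"hand": 1,"tx": 0,"ty": 0,"tz": 0.05,"wx": 0,"wy": 0,"wz": 0},{"hand": 1,"tx": 0,"ty": 0,"tz": 0,"wx": 0,"wy": 0,"wz": 0},{"hand": 1,"tx": 0,"ty": 0,"tz": 0,"wx": 0,"wy": 0,"wz": 0}])

```text
time: 30.97
tool_pos: [533.8, 248.9, 140.0]
tcp_rot: [3.141, 0.0, 1.95]
contact_force: [0.1, 0.6, -1.5]
grip_width: 49.8
```

Request:
drive_tool(deltas=[{"hand": 1,"tx": 0,"ty": 0,"tz": 0.05,"wx": 0,"wy": 0,"wz": 0},{"hand": 1,"tx": 0,"ty": 0,"tz": 0.05,"wx": 0,"wy": 0,"wz": 0},{"hand": 1,"tx": 0,"ty": 0,"tz": 0.03,"wx": 0,"wy": 0,"wz": 0},{"hand": 1,"tx": 0,"ty": 0,"tz": 0,"wx": 0,"wy": 0,"wz": 0},{"hand": 1,"tx": 0,"ty": 0,"tz": 0,"wx": 0,"wy": 0,"wz": 0}])

```text
time: 31.38
tool_pos: [535.6, 249.5, 136.8]
tcp_rot: [3.135, 0.001, 1.95]
contact_force: [1.7, -0.0, 8.5]
grip_width: 49.5
```

Request:
drive_tool(deltas=[{"hand": -0.1,"tx": 0,"ty": 0,"tz": 0,"wx": 0,"wy": 0,"wz": 0},{"hand": -0.2,"tx": 0,"ty": 0,"tz": 0,"wx": 0,"wy": 0,"wz": 0},{"hand": -0.33,"tx": 0,"ty": 0,"tz": 0,"wx": 0,"wy": 0,"wz": 0},{"hand": -0.33,"tx": 0,"ty": 0,"tz": 0,"wx": 0,"wy": 0,"wz": 0},{"hand": -0.33,"tx": 0,"ty": 0,"tz": 0,"wx": 0,"wy": 0,"wz": 0},{"hand": -0.33,"tx": 0,"ty": 0,"tz": -0.1,"wx": 0,"wy": 0,"wz": 0},{"hand": -0.33,"tx": 0,"ty": 0,"tz": -0.3,"wx": 0,"wy": 0,"wz": 0},{"hand": -0.33,"tx": 0,"ty": 0,"tz": -0.6,"wx": 0,"wy": 0,"wz": 0},{"hand": -0.33,"tx": 0,"ty": 0,"tz": -0.8,"wx": 0,"wy": 0,"wz": 0},{"hand": -0.33,"tx": 0,"ty": 0,"tz": -0.8,"wx": 0,"wy": 0,"wz": 0},{"hand": -0.33,"tx": 0,"ty": 0,"tz": -0.8,"wx": 0,"wy": 0,"wz": 0},{"hand": -0.57,"tx": 0,"ty": 0,"tz": -0.3,"wx": 0,"wy": 0,"wz": 0},{"hand": -0.57,"tx": 0,"ty": 0,"tz": 0,"wx": 0,"wy": 0,"wz": 0},{"hand": -0.57,"tx": 0,"ty": 0,"tz": 0,"wx": 0,"wy": 0,"wz": 0}])

```text
time: 32.55
tool_pos: [533.6, 248.8, 282.4]
tcp_rot: [3.141, -0.0, 1.95]
contact_force: [0.7, 1.3, -0.5]
grip_width: 71.4
```

Run:
```python
from h import *
cv2.imwrite('pics/s18.png',capture('scene')[:,:,::-1])
im=capture('top');cv2.imwrite('pics/t18.png',im[:,:,::-1])
hsv=cv2.cvtColor(im,cv2.COLOR_RGB2HSV)
m=cv2.inRange(hsv,(22,150,80),(32,255,255));m[:, :200]=0
cs,_=cv2.findContours(m,cv2.RETR_EXTERNAL,cv2.CHAIN_APPROX_NONE)
t=cam('top')
for c in cs:
  if cv2.contourArea(c)<100: continue
  r=cv2.minAreaRect(c);B=cv2.boxPoints(r);P=np.array([onz(t,b,49)[:2] for b in B]);print(r,P.round(1).tolist(),P.mean(0),np.linalg.norm(P[0]-P[1]),np.linalg.norm(P[1]-P[2]))
```

```text
((277.32659912109375, 271.62713623046875), (18.322891235351562, 27.902496337890625), 8.746162414550781) [[399.2, -137.7], [467.3, -148.5], [459.9, -193.6], [391.9, -182.3]] [ 429.56562313 -165.53556529] 68.98805119143296 45.671150907256944
```

View pics/s18.png

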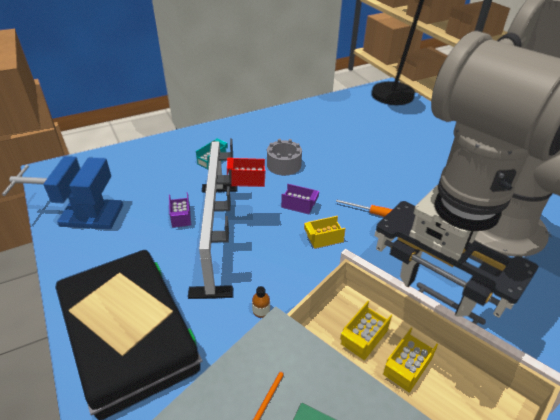

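View pics/t18.png

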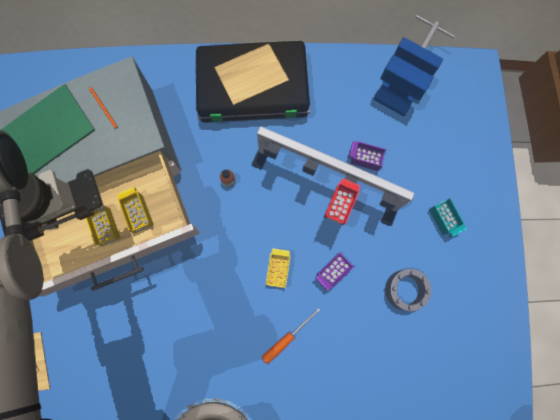

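Request:
drive_tool(deltas=[{"hand": -0.7,"tx": 0,"ty": 0,"tz": 0,"wx": 0,"wy": 0,"wz": 0.9},{"hand": -0.7,"tx": 0,"ty": 0,"tz": 0,"wx": 0,"wy": 0,"wz": 0.9},{"hand": -0.7,"tx": 0,"ty": 0,"tz": 0,"wx": 0,"wy": 0,"wz": 0.9},{"hand": -0.7,"tx": 0,"ty": 0,"tz": 0,"wx": 0,"wy": 0,"wz": 0.9},{"hand": -0.7,"tx": 0,"ty": 0,"tz": 0,"wx": 0,"wy": 0,"wz": 0.9},{"hand": -0.7,"tx": 0,"ty": 0,"tz": 0,"wx": 0,"wy": 0,"wz": 0.9},{"hand": -0.7,"tx": 0,"ty": 0,"tz": 0,"wx": 0,"wy": 0,"wz": 0.9},{"hand": -0.7,"tx": 0,"ty": 0,"tz": 0,"wx": 0,"wy": 0,"wz": 0}])

```text
time: 33.32
tool_pos: [533.0, 248.6, 280.4]
tcp_rot: [-3.138, 0.002, 1.397]
contact_force: [-0.5, -0.0, -0.4]
grip_width: 78.2
```

Run:
```python
from h import *
plan(410,-163,270,80.2)
```

```text
wz total /5deg: -0.03
pos [533.  248.6 280.4] rpy [-1.798e+02  1.000e-01  8.000e+01] after-turn shift tx ty tz in 40mm:  [-10.663  -1.277   0.28 ] F [-0.5 -0.  -0.4] w 78.2 t 33.32 q [ 0.31  0.43  1.22  0.    1.49 -1.09]
```

Request:
drive_tool(deltas=[{"hand": -0.7,"tx": -0.7,"ty": -0.085,"tz": 0,"wx": 0,"wy": 0,"wz": 0},{"hand": -0.7,"tx": -0.7,"ty": -0.085,"tz": 0,"wx": 0,"wy": 0,"wz": 0},{"hand": -0.7,"tx": -0.7,"ty": -0.085,"tz": 0,"wx": 0,"wy": 0,"wz": 0},{"hand": -0.7,"tx": -0.7,"ty": -0.085,"tz": 0,"wx": 0,"wy": 0,"wz": 0},{"hand": -0.7,"tx": -0.7,"ty": -0.085,"tz": 0,"wx": 0,"wy": 0,"wz": 0},{"hand": -0.7,"tx": -0.7,"ty": -0.085,"tz": 0,"wx": 0,"wy": 0,"wz": 0},{"hand": -0.7,"tx": -0.7,"ty": -0.085,"tz": 0,"wx": 0,"wy": 0,"wz": 0},{"hand": -0.7,"tx": -0.7,"ty": -0.085,"tz": 0,"wx": 0,"wy": 0,"wz": 0},{"hand": -0.7,"tx": -0.7,"ty": -0.085,"tz": 0,"wx": 0,"wy": 0,"wz": 0},{"hand": -0.7,"tx": -0.7,"ty": -0.085,"tz": 0,"wx": 0,"wy": 0,"wz": 0},{"hand": -0.7,"tx": -0.7,"ty": -0.085,"tz": 0,"wx": 0,"wy": 0,"wz": 0},{"hand": -0.7,"tx": -0.7,"ty": -0.085,"tz": 0,"wx": 0,"wy": 0,"wz": 0},{"hand": -0.7,"tx": -0.7,"ty": -0.085,"tz": 0.4,"wx": 0,"wy": 0,"wz": 0},{"hand": -0.7,"tx": -0.7,"ty": -0.085,"tz": 0.6,"wx": 0,"wy": 0,"wz": 0},{"hand": -0.7,"tx": -0.7,"ty": -0.085,"tz": 0.6,"wx": 0,"wy": 0,"wz": 0},{"hand": -0.7,"tx": -0.16,"ty": 0,"tz": 0.6,"wx": 0,"wy": 0,"wz": 0},{"hand": -0.7,"tx": 0,"ty": 0,"tz": 0.6,"wx": 0,"wy": 0,"wz": 0},{"hand": -0.7,"tx": 0,"ty": 0,"tz": 0,"wx": 0,"wy": 0,"wz": 0},{"hand": -0.7,"tx": 0,"ty": 0,"tz": 0,"wx": 0,"wy": 0,"wz": 0}])

```text
time: 34.9
tool_pos: [409.8, -162.2, 169.3]
tcp_rot: [-3.138, -0.002, 1.401]
contact_force: [0.3, -0.9, 1.1]
grip_width: 77.9
```

Run:
```python
from h import *
plan(434,-167,29,80.2)
w=cam('wrist')
im=capture('wrist')[:,:,::-1].copy()
cv2.imwrite('pics/w19.png',im)
a=np.radians(-9.8);x=np.array([np.cos(a),np.sin(a)]);y=np.array([-x[1],x[0]]);b=np.array([434,-167])
for s in(-1,1):
  for X in(-40,40): print(s,X,proj(w,[np.r_[b+X*x+s*25*y,48]]))
```

```text
wz total /5deg: 0.01
pos [ 409.8 -162.2  169.3] rpy [-1.798e+02 -1.000e-01  8.030e+01] after-turn shift tx ty tz in 40mm:  [-0.022  0.631  3.505] F [ 0.3 -0.9  1.1] w 77.9 t 34.9 q [-0.55  0.24  1.81  0.    1.09 -1.95]
-1 -40 [[247.11050934 187.07160307]]
-1 40 [[248.7403315  266.16121991]]
1 -40 [[300.62716509 187.13424976]]
1 40 [[298.81483878 266.19652023]]
```

View pics/w19.png

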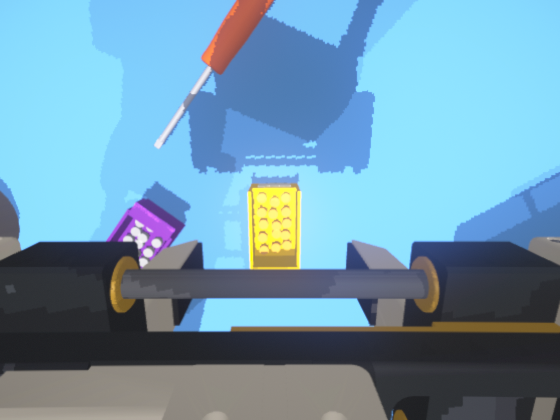

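Request:
drive_tool(deltas=[{"hand": -0.7,"tx": 0,"ty": 0.32,"tz": 0.4,"wx": 0,"wy": 0,"wz": 0},{"hand": -0.7,"tx": -0.02,"ty": 0.3,"tz": 0.5,"wx": 0,"wy": 0,"wz": 0},{"hand": -0.7,"tx": 0,"ty": 0,"tz": 0.5,"wx": 0,"wy": 0,"wz": 0},{"hand": -0.7,"tx": 0,"ty": 0,"tz": 0.5,"wx": 0,"wy": 0,"wz": 0},{"hand": -0.7,"tx": 0,"ty": 0,"tz": 0.5,"wx": 0,"wy": 0,"wz": 0},{"hand": -0.7,"tx": 0,"ty": 0,"tz": 0.4,"wx": 0,"wy": 0,"wz": 0},{"hand": -0.7,"tx": 0,"ty": 0,"tz": 0.3,"wx": 0,"wy": 0,"wz": 0},{"hand": -0.7,"tx": 0,"ty": 0,"tz": 0.2,"wx": 0,"wy": 0,"wz": 0},{"hand": -0.7,"tx": 0,"ty": 0,"tz": 0.15,"wx": 0,"wy": 0,"wz": 0},{"hand": -0.7,"tx": 0,"ty": 0,"tz": 0,"wx": 0,"wy": 0,"wz": 0},{"hand": -0.7,"tx": 0,"ty": 0,"tz": 0,"wx": 0,"wy": 0,"wz": 0}])

```text
time: 35.87
tool_pos: [435.7, -167.8, 33.0]
tcp_rot: [3.14, 0.0, 1.4]
contact_force: [-0.6, -0.1, -0.2]
grip_width: 78.0
```

Run:
```python
from h import *
plan(434,-167,29,80.2)
cv2.imwrite('pics/w20.png',capture('wrist')[:,:,::-1])
```

```text
wz total /5deg: 0.01
pos [ 435.7 -167.8   33. ] rpy [179.9   0.   80.2] after-turn shift tx ty tz in 40mm:  [ 0.013 -0.045  0.099] F [-0.6 -0.1 -0.2] w 78.0 t 35.87 q [-0.53  0.49  1.91  0.    0.74 -1.93]
```

View pics/w20.png

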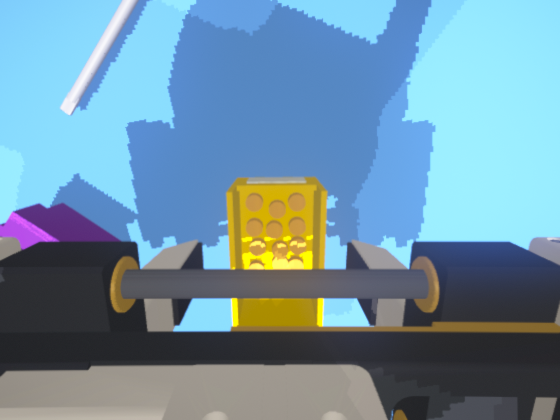

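Request:
drive_tool(deltas=[{"hand": -0.7,"tx": 0,"ty": 0,"tz": 0.1,"wx": 0,"wy": 0,"wz": 0},{"hand": 0.2,"tx": 0,"ty": 0,"tz": 0,"wx": 0,"wy": 0,"wz": 0},{"hand": 1,"tx": 0,"ty": 0,"tz": 0,"wx": 0,"wy": 0,"wz": 0},{"hand": 1,"tx": 0,"ty": 0,"tz": 0,"wx": 0,"wy": 0,"wz": 0},{"hand": 1,"tx": 0,"ty": 0,"tz": 0,"wx": 0,"wy": 0,"wz": 0},{"hand": 1,"tx": 0,"ty": 0,"tz": 0,"wx": 0,"wy": 0,"wz": 0},{"hand": 1,"tx": 0,"ty": 0,"tz": 0,"wx": 0,"wy": 0,"wz": 0}])

```text
time: 36.5
tool_pos: [435.1, -167.6, 28.4]
tcp_rot: [3.141, -0.0, 1.4]
contact_force: [0.5, -0.0, 1.2]
grip_width: 49.6
```

Request:
drive_tool(deltas=[{"hand": 1,"tx": 0,"ty": 0,"tz": -0.2,"wx": 0,"wy": 0,"wz": 0},{"hand": 1,"tx": 0,"ty": 0,"tz": -0.4,"wx": 0,"wy": 0,"wz": 0},{"hand": 1,"tx": 0,"ty": 0,"tz": -0.6,"wx": 0,"wy": 0,"wz": 0},{"hand": 1,"tx": 0,"ty": 0,"tz": -0.7,"wx": 0,"wy": 0,"wz": 0},{"hand": 1,"tx": 0,"ty": 0,"tz": -0.7,"wx": 0,"wy": 0,"wz": 0},{"hand": 1,"tx": 0,"ty": 0,"tz": -0.7,"wx": 0,"wy": 0,"wz": 0},{"hand": 1,"tx": 0,"ty": 0,"tz": -0.7,"wx": 0,"wy": 0,"wz": 0},{"hand": 1,"tx": 0,"ty": 0,"tz": -0.7,"wx": 0,"wy": 0,"wz": 0},{"hand": 1,"tx": 0,"ty": 0,"tz": -0.7,"wx": 0,"wy": 0,"wz": 0},{"hand": 1,"tx": 0,"ty": 0,"tz": -0.5,"wx": 0,"wy": 0,"wz": 0},{"hand": 1,"tx": 0,"ty": 0,"tz": -0.2,"wx": 0,"wy": 0,"wz": 0},{"hand": 1,"tx": 0,"ty": 0,"tz": 0,"wx": 0,"wy": 0,"wz": -0.9},{"hand": 1,"tx": 0,"ty": 0,"tz": 0,"wx": 0,"wy": 0,"wz": -0.9},{"hand": 1,"tx": 0,"ty": 0,"tz": 0,"wx": 0,"wy": 0,"wz": -0.9},{"hand": 1,"tx": 0,"ty": 0,"tz": 0,"wx": 0,"wy": 0,"wz": -0.9},{"hand": 1,"tx": 0,"ty": 0,"tz": 0,"wx": 0,"wy": 0,"wz": -0.9},{"hand": 1,"tx": 0,"ty": 0,"tz": 0,"wx": 0,"wy": 0,"wz": -0.9},{"hand": 1,"tx": 0,"ty": 0,"tz": 0,"wx": 0,"wy": 0,"wz": -0.9},{"hand": 1,"tx": 0,"ty": 0,"tz": 0,"wx": 0,"wy": 0,"wz": 0}])

```text
time: 38.08
tool_pos: [434.4, -167.4, 271.3]
tcp_rot: [-3.14, -0.002, 1.952]
contact_force: [-0.4, 0.1, -3.0]
grip_width: 49.9
```

Run:
```python
from h import *
plan(502.4,327,268,111.7)
cv2.imwrite('pics/s21.png',capture('scene')[:,:,::-1])
```

```text
wz total /5deg: 0.03
pos [ 434.4 -167.4  271.3] rpy [-1.799e+02 -1.000e-01  1.119e+02] after-turn shift tx ty tz in 40mm:  [10.855  6.15   0.093] F [-0.4  0.1 -3. ] w 49.9 t 38.08 q [-0.53  0.19  1.58 -0.    1.37 -2.48]
```

View pics/s21.png

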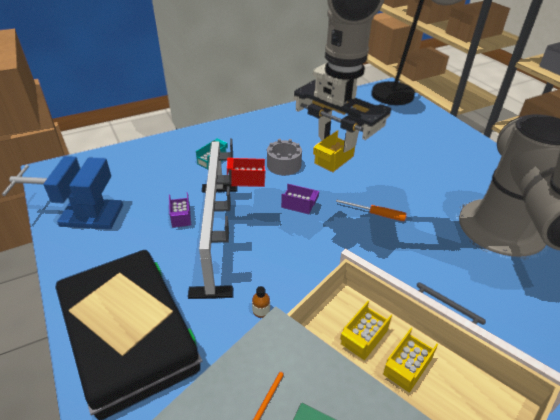

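Request:
drive_tool(deltas=[{"hand": 1,"tx": 0.4,"ty": 0.23,"tz": 0,"wx": 0,"wy": 0,"wz": 0.03},{"hand": 1,"tx": 0.74,"ty": 0.42,"tz": 0,"wx": 0,"wy": 0,"wz": 0},{"hand": 1,"tx": 0.74,"ty": 0.42,"tz": 0,"wx": 0,"wy": 0,"wz": 0},{"hand": 1,"tx": 0.74,"ty": 0.42,"tz": 0,"wx": 0,"wy": 0,"wz": 0},{"hand": 1,"tx": 0.74,"ty": 0.42,"tz": 0,"wx": 0,"wy": 0,"wz": 0},{"hand": 1,"tx": 0.74,"ty": 0.42,"tz": 0,"wx": 0,"wy": 0,"wz": 0},{"hand": 1,"tx": 0.74,"ty": 0.42,"tz": 0,"wx": 0,"wy": 0,"wz": 0},{"hand": 1,"tx": 0.74,"ty": 0.42,"tz": 0,"wx": 0,"wy": 0,"wz": 0},{"hand": 1,"tx": 0.74,"ty": 0.42,"tz": 0,"wx": 0,"wy": 0,"wz": 0},{"hand": 1,"tx": 0.74,"ty": 0.42,"tz": 0,"wx": 0,"wy": 0,"wz": 0},{"hand": 1,"tx": 0.74,"ty": 0.42,"tz": 0,"wx": 0,"wy": 0,"wz": 0},{"hand": 1,"tx": 0.74,"ty": 0.42,"tz": 0,"wx": 0,"wy": 0,"wz": 0},{"hand": 1,"tx": 0.74,"ty": 0.42,"tz": 0,"wx": 0,"wy": 0,"wz": 0},{"hand": 1,"tx": 0.74,"ty": 0.42,"tz": 0,"wx": 0,"wy": 0,"wz": 0},{"hand": 1,"tx": 0.5,"ty": 0.28,"tz": 0,"wx": 0,"wy": 0,"wz": 0},{"hand": 1,"tx": 0.33,"ty": 0.18,"tz": 0,"wx": 0,"wy": 0,"wz": 0},{"hand": 1,"tx": 0,"ty": 0,"tz": 0,"wx": 0,"wy": 0,"wz": 0},{"hand": 1,"tx": 0,"ty": 0,"tz": 0,"wx": 0,"wy": 0,"wz": 0},{"hand": 1,"tx": 0,"ty": 0,"tz": 0,"wx": 0,"wy": 0,"wz": 0}])

```text
time: 39.72
tool_pos: [504.1, 325.6, 271.8]
tcp_rot: [-3.14, 0.001, 1.945]
contact_force: [-0.4, -0.2, -3.1]
grip_width: 49.7
```

Run:
```python
from h import *
plan(502.4,327,136,111.7)
cv2.imwrite('pics/w22.png',capture('wrist')[:,:,::-1])
```

```text
wz total /5deg: -0.05
pos [504.1 325.6 271.8] rpy [-179.9    0.   111.5] after-turn shift tx ty tz in 40mm:  [ 0.051 -0.023  3.394] F [-0.4 -0.2 -3.1] w 49.7 t 39.72 q [ 0.45  0.45  1.21 -0.    1.48 -1.5 ]
```

View pics/w22.png

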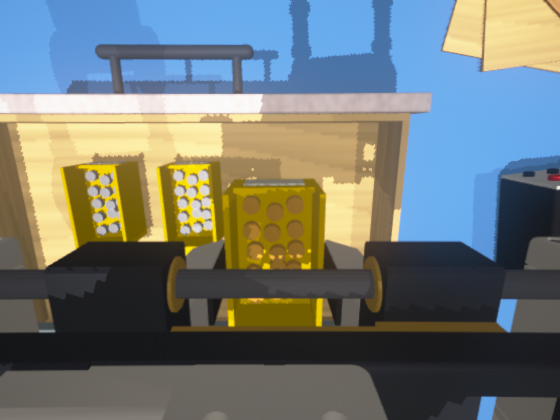

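Request:
drive_tool(deltas=[{"hand": 1,"tx": 0.05,"ty": -0.02,"tz": 0.35,"wx": 0,"wy": 0,"wz": -0.05},{"hand": 1,"tx": 0,"ty": 0,"tz": 0.5,"wx": 0,"wy": 0,"wz": 0},{"hand": 1,"tx": 0,"ty": 0,"tz": 0.5,"wx": 0,"wy": 0,"wz": 0},{"hand": 1,"tx": 0,"ty": 0,"tz": 0.5,"wx": 0,"wy": 0,"wz": 0},{"hand": 1,"tx": 0,"ty": 0,"tz": 0.5,"wx": 0,"wy": 0,"wz": 0},{"hand": 1,"tx": 0,"ty": 0,"tz": 0.35,"wx": 0,"wy": 0,"wz": 0},{"hand": 1,"tx": 0,"ty": 0,"tz": 0.2,"wx": 0,"wy": 0,"wz": 0},{"hand": 1,"tx": 0,"ty": 0,"tz": 0.15,"wx": 0,"wy": 0,"wz": 0},{"hand": 1,"tx": 0,"ty": 0,"tz": 0.1,"wx": 0,"wy": 0,"wz": 0},{"hand": 1,"tx": 0,"ty": 0,"tz": 0.05,"wx": 0,"wy": 0,"wz": 0},{"hand": 1,"tx": 0,"ty": 0,"tz": 0.05,"wx": 0,"wy": 0,"wz": 0},{"hand": 1,"tx": 0,"ty": 0,"tz": 0,"wx": 0,"wy": 0,"wz": 0},{"hand": 1,"tx": 0,"ty": 0,"tz": 0,"wx": 0,"wy": 0,"wz": 0}])

```text
time: 40.85
tool_pos: [503.2, 328.0, 142.9]
tcp_rot: [3.141, -0.0, 1.951]
contact_force: [0.4, 0.5, -1.8]
grip_width: 49.8
```

Request:
drive_tool(deltas=[{"hand": 1,"tx": 0,"ty": 0,"tz": 0.08,"wx": 0,"wy": 0,"wz": 0},{"hand": 1,"tx": 0,"ty": 0,"tz": 0.06,"wx": 0,"wy": 0,"wz": 0},{"hand": 1,"tx": 0,"ty": 0,"tz": 0.05,"wx": 0,"wy": 0,"wz": 0},{"hand": 1,"tx": 0,"ty": 0,"tz": 0,"wx": 0,"wy": 0,"wz": 0},{"hand": 1,"tx": 0,"ty": 0,"tz": 0,"wx": 0,"wy": 0,"wz": 0}])

```text
time: 41.27
tool_pos: [502.9, 327.9, 134.6]
tcp_rot: [-3.142, -0.0, 1.951]
contact_force: [0.4, -0.5, -2.8]
grip_width: 49.5
```

Request:
drive_tool(deltas=[{"hand": 1,"tx": 0,"ty": 0,"tz": 0.04,"wx": 0,"wy": 0,"wz": 0},{"hand": 1,"tx": 0,"ty": 0,"tz": 0.03,"wx": 0,"wy": 0,"wz": 0},{"hand": 1,"tx": 0,"ty": 0,"tz": 0,"wx": 0,"wy": 0,"wz": 0},{"hand": 1,"tx": 0,"ty": 0,"tz": 0,"wx": 0,"wy": 0,"wz": 0}])

```text
time: 41.6
tool_pos: [504.5, 328.6, 134.4]
tcp_rot: [3.136, -0.0, 1.951]
contact_force: [0.1, -1.1, 8.0]
grip_width: 50.0
```

Touching the floor (8 N); release and rise.

Request:
drive_tool(deltas=[{"hand": -0.1,"tx": 0,"ty": 0,"tz": 0,"wx": 0,"wy": 0,"wz": 0},{"hand": -0.2,"tx": 0,"ty": 0,"tz": 0,"wx": 0,"wy": 0,"wz": 0},{"hand": -0.33,"tx": 0,"ty": 0,"tz": 0,"wx": 0,"wy": 0,"wz": 0},{"hand": -0.33,"tx": 0,"ty": 0,"tz": 0,"wx": 0,"wy": 0,"wz": 0},{"hand": -0.33,"tx": 0,"ty": 0,"tz": 0,"wx": 0,"wy": 0,"wz": 0},{"hand": -0.33,"tx": 0,"ty": 0,"tz": -0.1,"wx": 0,"wy": 0,"wz": 0},{"hand": -0.33,"tx": 0,"ty": 0,"tz": -0.3,"wx": 0,"wy": 0,"wz": 0},{"hand": -0.33,"tx": 0,"ty": 0,"tz": -0.6,"wx": 0,"wy": 0,"wz": 0},{"hand": -0.33,"tx": 0,"ty": 0,"tz": -0.8,"wx": 0,"wy": 0,"wz": 0},{"hand": -0.33,"tx": 0,"ty": 0,"tz": -0.8,"wx": 0,"wy": 0,"wz": 0},{"hand": -0.33,"tx": 0,"ty": 0,"tz": -0.6,"wx": 0,"wy": 0,"wz": 0},{"hand": 1,"tx": 0,"ty": 0,"tz": 0,"wx": 0,"wy": 0,"wz": 0},{"hand": 1,"tx": 0,"ty": 0,"tz": 0,"wx": 0,"wy": 0,"wz": 0}])

```text
time: 42.68
tool_pos: [503.4, 328.2, 261.6]
tcp_rot: [3.138, -0.0, 1.951]
contact_force: [-0.4, 0.3, -0.8]
grip_width: 52.2
```

Run:
```python
from h import *
# pushing spot: in front of the handle, 60 mm out
h=np.array([413,200]);u=np.array([.9291,.3697])
p=h-45*u;print(p);plan(p[0],p[1],260,111.7)
cv2.imwrite('pics/s23.png',capture('scene')[:,:,::-1])
cv2.imwrite('pics/w23.png',capture('wrist')[:,:,::-1])
```

```text
[371.1905 183.3635]
wz total /5deg: 0.02
pos [503.4 328.2 261.6] rpy [179.8  -0.  111.8] after-turn shift tx ty tz in 40mm:  [-2.141 -4.41   0.023] F [-0.4  0.3 -0.8] w 52.2 t 42.68 q [ 0.45  0.46  1.23  0.    1.45 -1.5 ]
```

View pics/s23.png

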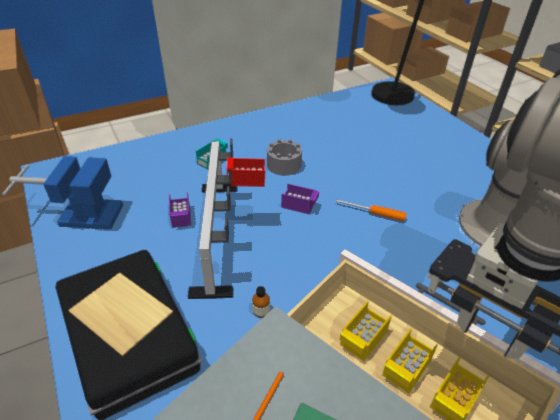

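View pics/w23.png

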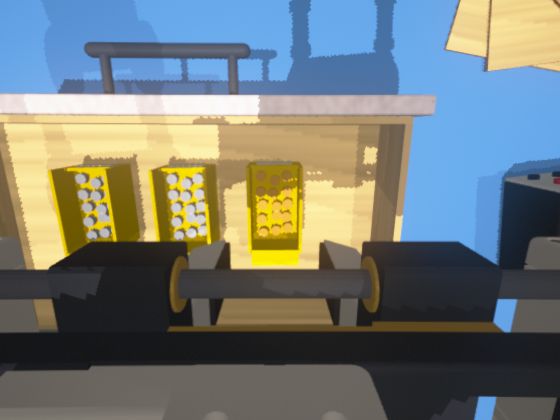

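Request:
drive_tool(deltas=[{"hand": 1,"tx": -0.36,"ty": -0.74,"tz": 0,"wx": 0,"wy": 0,"wz": 0},{"hand": 1,"tx": -0.36,"ty": -0.74,"tz": 0,"wx": 0,"wy": 0,"wz": 0},{"hand": 1,"tx": -0.36,"ty": -0.74,"tz": 0,"wx": 0,"wy": 0,"wz": 0},{"hand": 1,"tx": -0.36,"ty": -0.74,"tz": 0,"wx": 0,"wy": 0,"wz": 0},{"hand": 1,"tx": -0.36,"ty": -0.74,"tz": 0,"wx": 0,"wy": 0,"wz": 0},{"hand": 1,"tx": -0.34,"ty": -0.71,"tz": 0,"wx": 0,"wy": 0,"wz": 0},{"hand": 1,"tx": 0,"ty": 0,"tz": 0,"wx": 0,"wy": 0,"wz": 0},{"hand": 1,"tx": 0,"ty": 0,"tz": 0,"wx": 0,"wy": 0,"wz": 0}])

```text
time: 43.45
tool_pos: [369.8, 182.1, 259.3]
tcp_rot: [-3.14, -0.0, 1.95]
contact_force: [0.1, 0.2, 0.1]
grip_width: 0.3
```

Run:
```python
from h import *
plan(371.2,183.4,138,111.7)
cv2.imwrite('pics/w24.png',capture('wrist')[:,:,::-1])
```

```text
wz total /5deg: 0.00
pos [369.8 182.1 259.3] rpy [-179.9   -0.   111.7] after-turn shift tx ty tz in 40mm:  [0.016 0.048 3.031] F [0.1 0.2 0.1] w 0.3 t 43.45 q [ 0.27  0.1   1.73  0.    1.32 -1.68]
```

View pics/w24.png

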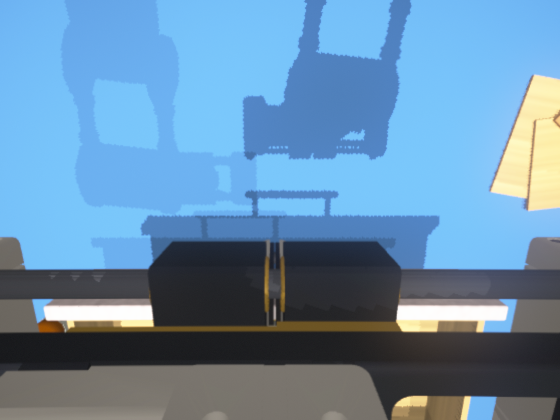

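Request:
drive_tool(deltas=[{"hand": 1,"tx": 0,"ty": 0,"tz": 0.5,"wx": 0,"wy": 0,"wz": 0},{"hand": 1,"tx": 0,"ty": 0,"tz": 0.7,"wx": 0,"wy": 0,"wz": 0},{"hand": 1,"tx": 0,"ty": 0,"tz": 0.7,"wx": 0,"wy": 0,"wz": 0},{"hand": 1,"tx": 0,"ty": 0,"tz": 0.6,"wx": 0,"wy": 0,"wz": 0},{"hand": 1,"tx": 0,"ty": 0,"tz": 0.5,"wx": 0,"wy": 0,"wz": 0},{"hand": 1,"tx": 0,"ty": 0,"tz": 0,"wx": 0,"wy": 0,"wz": 0},{"hand": 1,"tx": 0,"ty": 0,"tz": 0,"wx": 0,"wy": 0,"wz": 0},{"hand": 1,"tx": 0,"ty": 0.15,"tz": 0,"wx": 0,"wy": 0,"wz": 0},{"hand": 1,"tx": 0,"ty": 0.15,"tz": 0,"wx": 0,"wy": 0,"wz": 0},{"hand": 1,"tx": 0,"ty": 0.12,"tz": 0,"wx": 0,"wy": 0,"wz": 0},{"hand": 1,"tx": 0,"ty": 0.1,"tz": 0,"wx": 0,"wy": 0,"wz": 0},{"hand": 1,"tx": 0,"ty": 0.1,"tz": 0,"wx": 0,"wy": 0,"wz": 0},{"hand": 1,"tx": 0,"ty": 0.1,"tz": 0,"wx": 0,"wy": 0,"wz": 0},{"hand": 1,"tx": 0,"ty": 0.1,"tz": 0,"wx": 0,"wy": 0,"wz": 0},{"hand": 1,"tx": 0,"ty": 0.1,"tz": 0,"wx": 0,"wy": 0,"wz": 0},{"hand": 1,"tx": 0,"ty": 0.1,"tz": 0,"wx": 0,"wy": 0,"wz": 0},{"hand": 1,"tx": 0,"ty": 0,"tz": 0,"wx": 0,"wy": 0,"wz": 0}])

```text
time: 44.92
tool_pos: [409.7, 198.3, 140.0]
tcp_rot: [3.141, 0.0, 1.951]
contact_force: [-0.7, -0.3, 0.4]
grip_width: 0.5
```

Run:
```python
from h import *
plan(371.2,183.4,138,111.7)
cv2.imwrite('pics/s25.png',capture('scene')[:,:,::-1])
```

```text
wz total /5deg: 0.02
pos [409.7 198.3 140. ] rpy [179.9   0.  111.8] after-turn shift tx ty tz in 40mm:  [ 0.009 -1.032  0.049] F [-0.7 -0.3  0.4] w 0.5 t 44.92 q [ 0.28  0.3   1.82  0.    1.01 -1.67]
```

View pics/s25.png

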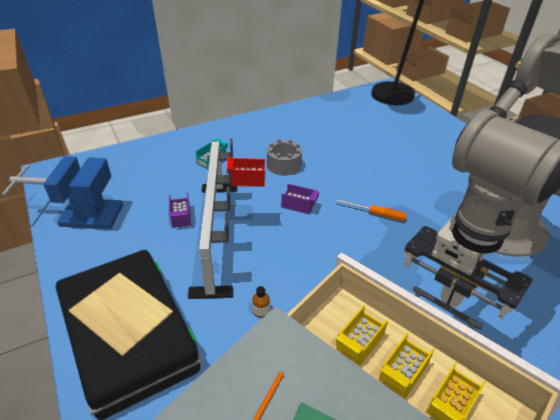

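Request:
drive_tool(deltas=[{"hand": 1,"tx": 0,"ty": 0.12,"tz": 0,"wx": 0,"wy": 0,"wz": 0},{"hand": 1,"tx": 0,"ty": 0.16,"tz": 0,"wx": 0,"wy": 0,"wz": 0},{"hand": 1,"tx": 0,"ty": 0.2,"tz": 0,"wx": 0,"wy": 0,"wz": 0},{"hand": 1,"tx": 0,"ty": 0.2,"tz": 0,"wx": 0,"wy": 0,"wz": 0},{"hand": 1,"tx": 0,"ty": 0.2,"tz": 0,"wx": 0,"wy": 0,"wz": 0},{"hand": 1,"tx": 0,"ty": 0.2,"tz": 0,"wx": 0,"wy": 0,"wz": 0},{"hand": 1,"tx": 0,"ty": 0.2,"tz": 0,"wx": 0,"wy": 0,"wz": 0},{"hand": 1,"tx": 0,"ty": 0.2,"tz": 0,"wx": 0,"wy": 0,"wz": 0},{"hand": 1,"tx": 0,"ty": 0.2,"tz": 0,"wx": 0,"wy": 0,"wz": 0},{"hand": 1,"tx": 0,"ty": 0.2,"tz": 0,"wx": 0,"wy": 0,"wz": 0},{"hand": 1,"tx": 0,"ty": 0.2,"tz": 0,"wx": 0,"wy": 0,"wz": 0},{"hand": 1,"tx": 0,"ty": 0.2,"tz": 0,"wx": 0,"wy": 0,"wz": 0},{"hand": 1,"tx": 0,"ty": 0.2,"tz": 0,"wx": 0,"wy": 0,"wz": 0},{"hand": 1,"tx": 0,"ty": 0.2,"tz": 0,"wx": 0,"wy": 0,"wz": 0},{"hand": 1,"tx": 0,"ty": 0.2,"tz": 0,"wx": 0,"wy": 0,"wz": 0},{"hand": 1,"tx": 0,"ty": 0.2,"tz": 0,"wx": 0,"wy": 0,"wz": 0},{"hand": 1,"tx": 0,"ty": 0.2,"tz": 0,"wx": 0,"wy": 0,"wz": 0},{"hand": 1,"tx": 0,"ty": 0.2,"tz": 0,"wx": 0,"wy": 0,"wz": 0},{"hand": 1,"tx": 0,"ty": 0.15,"tz": 0,"wx": 0,"wy": 0,"wz": 0},{"hand": 1,"tx": 0,"ty": 0.1,"tz": 0,"wx": 0,"wy": 0,"wz": 0}])

```text
time: 46.63
tool_pos: [548.3, 253.9, 140.0]
tcp_rot: [3.141, -0.0, 1.951]
contact_force: [-0.4, -0.3, -0.2]
grip_width: 0.1
```

Request:
drive_tool(deltas=[{"hand": 1,"tx": 0,"ty": 0.1,"tz": 0,"wx": 0,"wy": 0,"wz": 0},{"hand": 1,"tx": 0,"ty": 0.1,"tz": 0,"wx": 0,"wy": 0,"wz": 0},{"hand": 1,"tx": 0,"ty": 0.1,"tz": 0,"wx": 0,"wy": 0,"wz": 0},{"hand": 1,"tx": 0,"ty": 0.06,"tz": 0,"wx": 0,"wy": 0,"wz": 0},{"hand": 1,"tx": 0,"ty": 0.05,"tz": 0,"wx": 0,"wy": 0,"wz": 0},{"hand": 1,"tx": 0,"ty": 0,"tz": 0,"wx": 0,"wy": 0,"wz": 0}])

```text
time: 47.13
tool_pos: [563.0, 259.8, 140.0]
tcp_rot: [3.141, -0.0, 1.951]
contact_force: [0.5, 0.3, -0.2]
grip_width: 0.3
```

Request:
drive_tool(deltas=[{"hand": 1,"tx": 0,"ty": 0.06,"tz": 0,"wx": 0,"wy": 0,"wz": 0},{"hand": 1,"tx": 0,"ty": 0.06,"tz": 0,"wx": 0,"wy": 0,"wz": 0},{"hand": 1,"tx": 0,"ty": 0.06,"tz": 0,"wx": 0,"wy": 0,"wz": 0},{"hand": 1,"tx": 0,"ty": 0,"tz": 0,"wx": 0,"wy": 0,"wz": 0}])

```text
time: 47.47
tool_pos: [569.8, 262.5, 140.0]
tcp_rot: [3.141, -0.0, 1.951]
contact_force: [0.5, 0.1, -0.5]
grip_width: 0.3
```

Request:
drive_tool(deltas=[{"hand": 1,"tx": 0,"ty": 0.05,"tz": 0,"wx": 0,"wy": 0,"wz": 0},{"hand": 1,"tx": 0,"ty": 0.05,"tz": 0,"wx": 0,"wy": 0,"wz": 0},{"hand": 1,"tx": 0,"ty": 0,"tz": 0,"wx": 0,"wy": 0,"wz": 0},{"hand": 1,"tx": 0,"ty": 0,"tz": 0,"wx": 0,"wy": 0,"wz": 0}])

```text
time: 47.8
tool_pos: [572.9, 263.7, 139.9]
tcp_rot: [-3.141, -0.0, 1.951]
contact_force: [-1.6, -0.3, 1.2]
grip_width: 0.4
```

Request:
drive_tool(deltas=[{"hand": 1,"tx": 0,"ty": 0.05,"tz": 0,"wx": 0,"wy": 0,"wz": 0},{"hand": 1,"tx": 0,"ty": 0.04,"tz": 0,"wx": 0,"wy": 0,"wz": 0},{"hand": 1,"tx": 0,"ty": 0,"tz": 0,"wx": 0,"wy": 0,"wz": 0},{"hand": 1,"tx": 0,"ty": 0,"tz": 0,"wx": 0,"wy": 0,"wz": 0}])

```text
time: 48.13
tool_pos: [573.2, 263.8, 139.8]
tcp_rot: [-3.134, 0.0, 1.952]
contact_force: [-12.7, -5.8, 7.6]
grip_width: 0.8
```

Request:
drive_tool(deltas=[{"hand": 1,"tx": 0,"ty": -0.15,"tz": 0,"wx": 0,"wy": 0,"wz": 0},{"hand": 1,"tx": 0,"ty": -0.5,"tz": 0,"wx": 0,"wy": 0,"wz": 0},{"hand": 1,"tx": 0,"ty": -0.7,"tz": 0,"wx": 0,"wy": 0,"wz": 0},{"hand": 1,"tx": 0,"ty": -0.7,"tz": 0,"wx": 0,"wy": 0,"wz": 0},{"hand": 1,"tx": 0,"ty": -0.5,"tz": -0.6,"wx": 0,"wy": 0,"wz": 0},{"hand": 1,"tx": 0,"ty": -0.5,"tz": -0.8,"wx": 0,"wy": 0,"wz": 0},{"hand": 1,"tx": 0,"ty": -0.5,"tz": -0.8,"wx": 0,"wy": 0,"wz": 0},{"hand": 1,"tx": 0,"ty": 0,"tz": -0.8,"wx": 0,"wy": 0,"wz": 0},{"hand": 1,"tx": 0,"ty": 0,"tz": 0,"wx": 0,"wy": 0,"wz": 0},{"hand": 1,"tx": 0,"ty": 0,"tz": 0,"wx": 0,"wy": 0,"wz": 0}])

```text
time: 48.97
tool_pos: [445.6, 212.7, 262.1]
tcp_rot: [3.135, 0.0, 1.951]
contact_force: [0.5, -0.2, -0.8]
grip_width: 0.2
```

Run:
```python
from h import *
plan(371.2,183.4,138,111.7)
a=cv2.imread('pics/scene0.png').astype(int);im=capture('scene')[:,:,::-1]
cv2.imwrite('pics/s26.png',im);cv2.imwrite('pics/t26.png',capture('top')[:,:,::-1])
cv2.imwrite('pics/s26c.png',np.vstack([cv2.resize(x[280:420,300:460].astype(np.uint8),None,fx=2.1,fy=2.1) for x in(a,im)]))
```

```text
wz total /5deg: 0.02
pos [445.6 212.7 262.1] rpy [179.6   0.  111.8] after-turn shift tx ty tz in 40mm:  [ 0.009 -2.019  3.089] F [ 0.5 -0.2 -0.8] w 0.2 t 48.97 q [ 0.29  0.25  1.53  0.    1.35 -1.66]
```

View pics/s26.png

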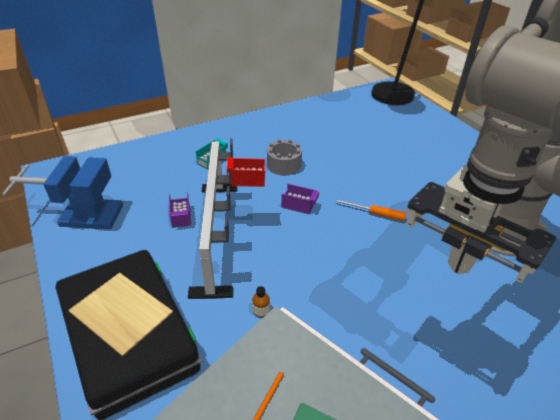

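View pics/s26c.png

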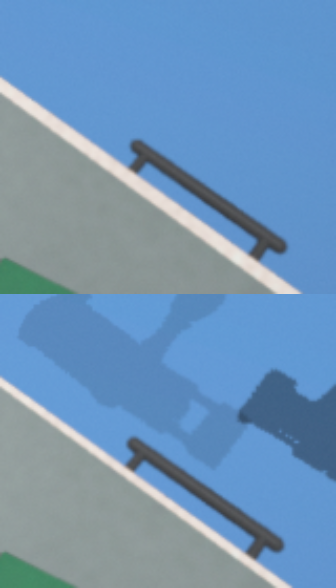

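View pics/t26.png

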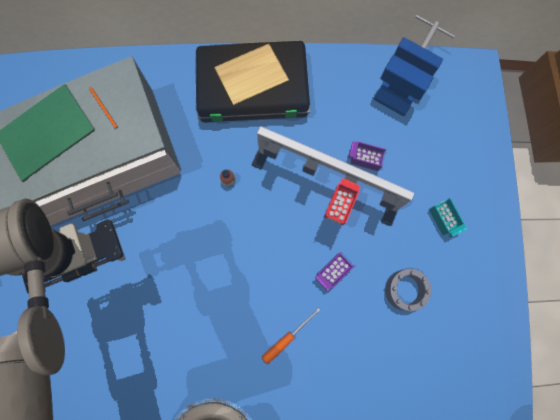

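```bash
python3 -c "
from plant import *
print(close_job())"
```

```text
the job is handed in; nothing more can be done
None
```

The drawer is shut with all three yellow bins standing upright and side by side inside it, and the job was handed in at about 49 s. The bins were the two from the hooks and the brass one from the bench; only two hooks held yellow bins.

**Mishap:** my first pull on the handle missed because the fingers passed over the bar. The drawer and everything else stayed where they were. A second try about 8 mm lower pulled it out to its stop.

**Last checks:**
- **Bins:** a wrist picture just before closing showed all three upright. I could not look at them again once the drawer was shut, but the push was gentle, with no force showing until the end stop.
- **Drawer:** the stop pushed back with about 14 N. The handle now sits about 2 px (a few mm) further in than at the start, so the drawer seems to have been slightly ajar then.
- **Red bin and bottle:** the red bin still hangs on its hook and the amber bottle is upright. Nothing else was moved, and the gripper was clear of everything.

**One disagreement:** in the pictures the fingertips looked about 10 mm shorter than the stated 14 mm. I set the depths by contact force instead, and no reading exceeded about 16 N.

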